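# Load the two crown-cementing presses with slotted weights

## Robot

A 6-joint arm with a two-finger parallel gripper is mounted at the origin on the work surface. World frame = base frame: x ahead of the robot, y to its left, z up, the work surface at z = 0. Lengths are in m, angles in rad, forces in N, time in s.
With the tool pointing down it reaches from about 0.425 to 1.125 m from the base axis. Payload 14.9 kg.
Tool frame: the origin (TCP) lies at the very end of the fingers, on their centre line; the grasp point (between the pads) lies 19 mm behind it (r.tcp_to_grasp is the distance from the TCP to the grasp point, in m); z points along the fingers, y is the direction in which the jaws open and shut (so a half turn about z gives the same grasp; the last joint's range is limited). The gripper opens to 91 mm and grips with 3 to 60 N. Pads are 32 mm wide; open, the fingers measure 118 mm over their backs; the gripper's body (76 mm by 178 mm) begins 60 mm behind the grasp point.
Start: joints at [-1.306, 0.379, 1.734, -0, 1.028, -0.033], TCP at [0.205, -0.669, 0.214] pointing down, gripper open.
Joint ranges: [-2.77, 2.77], [-0.74, 2.19], [0, 2.66], [-1.06, 4.2], [0.31, 2.87], [-3.08, 3.08]. Speed limits (rad/s): [1.89, 1.89, 2.39, 3.14, 3.14, 3.14].

## Interface

Orientations are given as a rotation vector (axis times angle).
In Python, from rig import r gives the robot as it stands.
- The arm moves only by the tool carry_out, never from a script. Its argument "moves" is one flat list of numbers, 4 for each row, row after row: the shift along the tool's x, y, z in mm, then the turn about the tool's z in degrees. In form: [x, y, z, turn, x, y, z, turn, ...]. A call has exactly 8 rows; each row shifts and turns the pose as measured when the row begins, along the tool's axes as they then stand; what a row does not reach is not made up. A row lasts 1/10 s, in which the tool goes at most 50 mm and 8.59 degrees, less where a joint would pass 70% of its speed; a pose out of reach is approached as far as the arm can. A call is refused whole if a number of a shift passes 50 or a number of a turn 8.59, either way. A call with a gripper value outside its range is refused whole. "grip" is the finger opening in mm, from 0 to 91.2, set as the call begins (left out, the last holds). The fingers move at their own pace and stop on an object; the grip force is fixed at half the most. Time passes only in rows, so rows that do not move let the fingers close, or fill a call up. It gives the time, the measured TCP pose, the force and the opening at its end, in the units of the state.
- r.sense(): the state, without advancing time (a new reading comes with each control period).
- r.snapshot(name): name is "scene" or "top" or "wrist"; returns a dict with "img" (480x640x3 uint8, red, green, blue), "fx", "fy", "cx", "cy" (pixels), "dist" ([k1, k2, p1, p2, k3] as OpenCV has them; the pictures are not rectified), "rvec" (rotation vector, rad) and "tvec" (3), from world to camera coordinates, as OpenCV has them; the wrist camera has in their place "hand_eye" (4x4, takes a point from camera to tool coordinates, whose origin is the TCP and whose axes are the flange's). Camera axes: x right, y down, z forward; pixel columns grow to the right and rows downward; lengths in m; the calibration is good to about 2 mm. A picture is of the moment at which its call begins: read the wrist's pose just before it. There is no depth.
- r.job_done(): hands the job in, once; it reports no verdict.
The state is a dict: "t": time; "joint_pos": joint angles; "qvel": joint speeds; "tau": joint torques, N m; "tool_pos": TCP position; "tcp_rot": TCP orientation; "force": force on the tool from outside, world axes, zero at the start; "wrist_torque": the same for the moment, N m; "gripper_width": finger opening in m.
Only numpy, scipy, OpenCV 4.12 (cv2) and the standard library are available. Lean on these libraries where they do the work, as an engineer would, in place of code of your own. Each camera call takes 0.05 s, during which the arm holds its last target. There are 200 camera calls.

## Task

Load the two cementing presses: put the three brass weights on the green press and the two black weights on the blue press, each lying flat and centred with the press's rod in its slot, the largest at the bottom and the smaller ones on top in order of size. Turn every weight so that its slot is crosswise (a quarter turn, either way) to the slot of the weight just below it, so that none can slide off. Do not disturb the plaster dental model.

Things in the scene. Friction and masses are not known exactly. Their poses are not given: they have to be found in the camera images.
- press_green: cementing press fixed to the bench, green base plate 100 x 85 x 12 mm (gold crown inside). Origin: centre of its underside, on the bench, z up. On the vertical axis through the origin: green bridge 26 x 76 mm, top z = 80 mm; round steel load plate, 40 mm diameter, top at z = 100 mm; from it a bare steel rod, 8 mm diameter, up to z = 152 mm, open above.
- press_blue: cementing press fixed to the bench, blue base plate 100 x 85 x 12 mm (white crown inside). Origin: centre of its underside, on the bench, z up. On the vertical axis through the origin: blue bridge 26 x 76 mm, top z = 80 mm; round steel load plate, 40 mm diameter, top at z = 100 mm; from it a bare steel rod, 8 mm diameter, up to z = 152 mm, open above.
- brass_large: large brass (golden) slotted weight: disc 64 mm in diameter, 14 mm thick, flat on the bench. A 16 mm wide slot with a round end runs from its centre to the rim, open to its own +x; the rod fits in the slot's end at the disc's centre. Origin: centre of the underside, z up. Best gripped from above across the diameter along its y. 0.12 to 0.45 kg.
- brass_medium: medium brass (golden) slotted weight: disc 54 mm in diameter, 14 mm thick, flat on the bench. A 16 mm wide slot with a round end runs from its centre to the rim, open to its own +x; the rod fits in the slot's end at the disc's centre. Origin: centre of the underside, z up. Best gripped from above across the diameter along its y. 0.12 to 0.45 kg.
- brass_small: small brass (golden) slotted weight: disc 44 mm in diameter, 14 mm thick, flat on the bench. A 16 mm wide slot with a round end runs from its centre to the rim, open to its own +x; the rod fits in the slot's end at the disc's centre. Origin: centre of the underside, z up. Best gripped from above across the diameter along its y. 0.12 to 0.45 kg.
- black_large: large black coated slotted weight: disc 64 mm in diameter, 14 mm thick, flat on the bench. A 16 mm wide slot with a round end runs from its centre to the rim, open to its own +x; the rod fits in the slot's end at the disc's centre. Origin: centre of the underside, z up. Best gripped from above across the diameter along its y. 0.12 to 0.45 kg.
- black_small: small black coated slotted weight: disc 50 mm in diameter, 14 mm thick, flat on the bench. A 16 mm wide slot with a round end runs from its centre to the rim, open to its own +x; the rod fits in the slot's end at the disc's centre. Origin: centre of the underside, z up. Best gripped from above across the diameter along its y. 0.12 to 0.45 kg.
- dental_model: plaster dental model, a loose pale block about 50 x 58 mm with an arch of white teeth on top, 34 mm high; origin: centre of the underside. Standing among the weights; not to be disturbed.
Mind the look-alikes: they are no part of the job. What is shaped like the black_large but red is not meant. Leave any red look-alike of the press_green alone.

How it is judged:
By the outcome, as a careful person would: the job done as asked, in the order asked, and still so for the second after the job is handed in, with the robot touching nothing.
It also fails if it takes over 128 s, if anything falls off the work surface, if the arm or the gripper's body presses on something with over 40 N, if the wrist force passes 120 N, or if a joint passes its speed limit or range.

## Working session

There is one attempt and no reset: what is moved stays moved. The work goes in short steps, Python scripts to look and compute and a tool call to move; the robot and the scene stay as the last step left them, time stands still between calls to the robot, and variables do not carry over. Pictures are saved under pics/ and viewed, about 12 in all and at most 16, crops included, and the job is handed in when it is done.

Besides the shell and the picture viewer there is one more tool, called after "Emit:" by a JSON object that holds its "api" and its "payload". carry_out: Moves the arm, as the interface text tells. Its arguments: {"type":"object","properties":{"moves":{"type":"array","items":{"type":"number"}},"grip":{"type":"number"}},"required":["moves"]}

```bash
mkdir -p pics; ls
python3 - <<'E'
from rig import r
import cv2,numpy as np
s=r.sense();print({k:np.round(v,3) for k,v in s.items()})
for n in("scene","top"):
    d=r.snapshot(n);cv2.imwrite(f"pics/{n}0.png",d["img"][:,:,::-1]);print(n,{k:np.round(v,4).tolist() for k,v in d.items() if k!="img"})
E
```

```text
pics
{'t': np.float64(0.0), 'joint_pos': array([-1.306,  0.379,  1.735,  0.   ,  1.028, -0.033]), 'qvel': array([-0.001,  0.001, -0.001, -0.   ,  0.001, -0.001]), 'tau': array([ 1.0000e-03, -7.6372e+01, -4.3437e+01,  6.5000e-02,  4.3000e-02,
       -0.0000e+00]), 'tool_pos': array([ 0.205, -0.669,  0.213]), 'tcp_rot': array([-3.106, -0.466,  0.   ]), 'force': array([0.021, 0.107, 0.705]), 'wrist_torque': array([ 0.01 ,  0.011, -0.035]), 'gripper_width': np.float64(0.091)}
scene {'fx': 580.8782, 'fy': 580.8782, 'cx': 317.5017, 'cy': 239.7857, 'dist': [-0.0353, 0.0, 0.0, 0.0, 0.0], 'rvec': [2.4364, 0.6936, -0.2143], 'tvec': [-0.3762, -0.1788, 1.3216]}
top {'fx': 464.979, 'fy': 464.979, 'cx': 323.3759, 'cy': 244.1509, 'dist': [-0.0759, 0.0, 0.0, 0.0, 0.0], 'rvec': [2.1913, -2.139, 0.1297], 'tvec': [-0.0086, 0.4385, 0.7744]}
```

View pics/scene0.png

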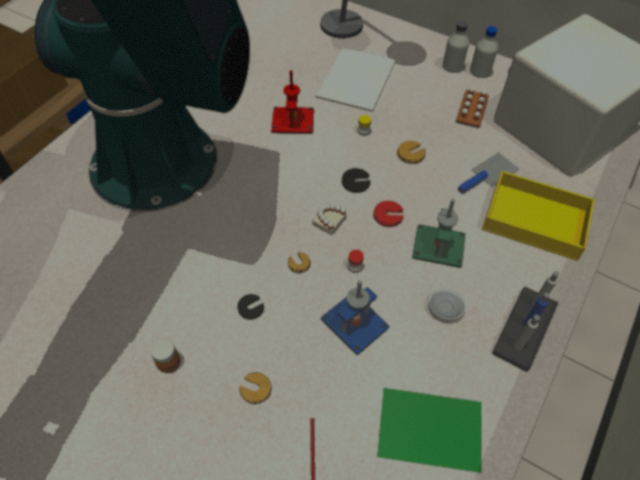

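View pics/top0.png

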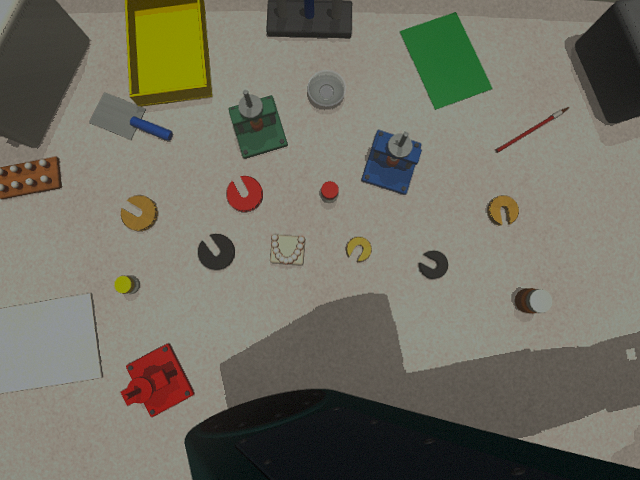

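```bash
cat > h.py <<'E'
import numpy as np,cv2
from scipy.spatial.transform import Rotation as R
from rig import r
def cam(n):
    s=r.sense(); d=r.snapshot(n)
    K=np.array([[d["fx"],0,d["cx"]],[0,d["fy"],d["cy"]],[0,0,1]]);D=np.array(d["dist"])
    if n=="wrist":
        T=np.eye(4);T[:3,:3]=R.from_rotvec(s["tcp_rot"]).as_matrix();T[:3,3]=s["tool_pos"]
        W=T@np.array(d["hand_eye"])
    else:
        W=np.eye(4);M=R.from_rotvec(d["rvec"]).as_matrix();W[:3,:3]=M.T;W[:3,3]=-M.T@d["tvec"]
    return dict(img=d["img"][:,:,::-1].copy(),K=K,D=D,W=W)
def toworld(c,px,z):
    u=cv2.undistortPoints(np.float64(px).reshape(-1,1,2),c["K"],c["D"]).reshape(-1,2)
    v=np.c_[u,np.ones(len(u))]@c["W"][:3,:3].T;o=c["W"][:3,3]
    return o+v*((z-o[2])/v[:,2])[:,None]
def topx(c,P):
    M=np.linalg.inv(c["W"]);return cv2.projectPoints(np.float64(P).reshape(-1,1,3),M[:3,:3].copy(),M[:3,3].copy(),c["K"],c["D"])[0].reshape(-1,2)
def crop(c,x,y,w,k): 
    x,y=int(x),int(y);return cv2.resize(c["img"][max(y-w,0):y+w,max(x-w,0):x+w],None,fx=k,fy=k,interpolation=cv2.INTER_CUBIC)
def rect(c,ctr,z,half=0.05,n=250):
    """metric orthophoto of the plane z: column = world x, row = -y"""
    g=np.linspace(-half,half,n);X,Y=np.meshgrid(ctr[0]+g,ctr[1]-g)
    p=topx(c,np.c_[X.ravel(),Y.ravel(),np.full(X.size,z)]).astype(np.float32).reshape(n,n,2)
    return cv2.remap(c["img"],p[...,0],p[...,1],cv2.INTER_CUBIC)
E
python3 - <<'E'
from h import *
c=cam("top");print("campos",c["W"][:3,3])
L=[(139,213),(503,210),(358,249),(216,252),(433,264)]
t=[]
for p in L:
    w=toworld(c,[p],.014)[0];print(p,w.round(4));t.append(rect(c,w,.014))
# presses: load plate z=.1
for p in [(250,106),(400,147)]:
    w=toworld(c,[p],.1)[0];print("plate",p,w.round(4));
w=toworld(c,[(325,128)],.1)[0]
t.append(cv2.resize(c["img"][80:200,225:430],(250,146))); t[-1]=cv2.copyMakeBorder(t[-1],0,104,0,0,0)
for i in t:cv2.drawMarker(i,(125,125),(255,0,255),0,6)
m=np.vstack([np.hstack(t[:3]),np.hstack(t[3:])]);cv2.imwrite("pics/m1.png",m)
E
```

```text
campos [0.34758051 0.00544039 0.81924607]
(139, 213) [0.4874 0.3303 0.014 ]
(503, 210) [ 0.5091 -0.317   0.014 ]
(358, 249) [ 0.4328 -0.0585  0.014 ]
(216, 252) [0.4215 0.1889 0.014 ]
(433, 264) [ 0.4097 -0.1901  0.014 ]
plate (250, 106) [0.6529 0.1269 0.1   ]
plate (400, 147) [ 0.59   -0.1169  0.1   ]
```

View pics/m1.png

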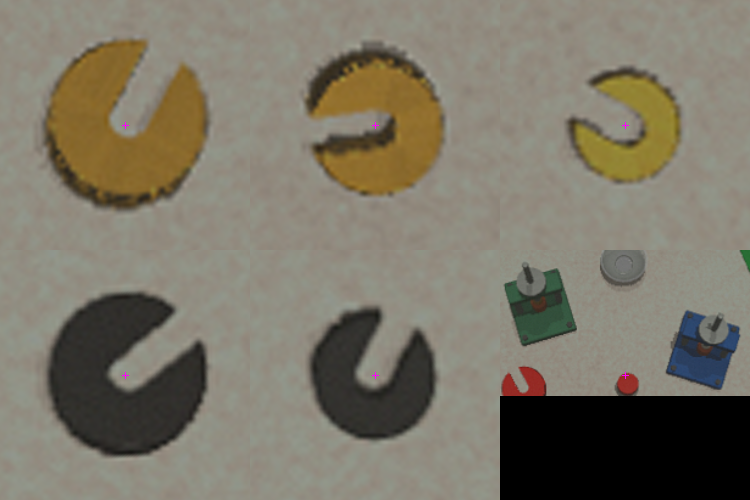

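```bash
cat >> h.py <<'E'
def disc(x,y,yaw,rad):
    a=np.arcsin(8/1000/rad);t=np.linspace(a,2*np.pi-a,80)
    s=np.linspace(-np.pi/2,-3*np.pi/2,30)
    P=np.r_[np.c_[rad*np.cos(t),rad*np.sin(t)],np.c_[.008*np.cos(s),.008*np.sin(s)][::-1] if 0 else np.c_[.008*np.cos(s),.008*np.sin(s)]]
    c,q=np.cos(yaw),np.sin(yaw);return P@np.array([[c,q],[-q,c]])+[x,y]
def fitdisc(c,x,y,yaw,rad,z0=0.,box=.055):
    """slotted prism silhouette fitted to the not-background mask of the picture"""
    from scipy.optimize import minimize
    q=topx(c,[[x+i*box,y+j*box,z0] for i in(-1,1) for j in(-1,1)]);lo=np.maximum(q.min(0).astype(int),0);hi=q.max(0).astype(int)
    k=4;im=c["img"][lo[1]:hi[1],lo[0]:hi[0]];im=cv2.resize(im,None,fx=k,fy=k,interpolation=cv2.INTER_LINEAR)
    lab=cv2.cvtColor(im,cv2.COLOR_BGR2LAB).astype(float);bg=np.median(np.r_[lab[:6].reshape(-1,3),lab[-6:].reshape(-1,3)],0)
    m=(np.linalg.norm(lab-bg,axis=2)>28).astype(np.uint8)
    n,lb,st,ce=cv2.connectedComponentsWithStats(m)
    m=(lb==1+np.argmax(st[1:,4])).astype(np.uint8)
    def sil(p):
        o=np.zeros_like(m)
        for z in np.linspace(0,.014,8):
            P=disc(p[0],p[1],p[2],rad);w=(topx(c,np.c_[P,np.full(len(P),z0+z)])-lo+.5)*k-.5
            cv2.fillPoly(o,[np.round(w*16).astype(np.int32)],1,shift=4)
        return o
    f=lambda p:1-(sil(p)&m).sum()/(sil(p)|m).sum()
    best=None
    for dy in(-.3,0,.3):
        s=[[x,y,yaw+dy]]+[[x+.006*(i==0),y+.006*(i==1),yaw+dy+.2*(i==2)] for i in range(3)]
        b=minimize(f,[x,y,yaw+dy],method="Nelder-Mead",options=dict(initial_simplex=s,xatol=1e-5,fatol=1e-5))
        if best is None or b.fun<best.fun:best=b
    return best.x,1-best.fun
E
python3 - <<'E'
from h import *
L=dict(bL=(.4874,.3303,65,.032),bM=(.5091,-.317,185,.027),bS=(.4328,-.0585,145,.022),kL=(.4215,.1889,40,.032),kS=(.4097,-.1901,65,.025))
for n in("top","scene"):
    c=cam(n)
    for k,v in L.items():
        p,s=fitdisc(c,v[0],v[1],np.radians(v[2]),v[3]);print(n,k,p[:2].round(4),np.degrees(p[2]).round(1),round(s,3))
# press crops
c=cam("top");d=cam("scene")
m=np.hstack([crop(c,255,120,45,4.4)[:390,:390],crop(c,395,155,45,4.4)[:390,:390]])
n=np.hstack([crop(d,440,230,45,4.4)[:390,:390],crop(d,355,310,45,4.4)[:390,:390]])
cv2.imwrite("pics/m2.png",cv2.resize(np.vstack([m,n]),(600,600)))
E
```

```text
top bL [0.4886 0.3329] 60.2 0.972
top bM [ 0.5096 -0.3178] 188.6 0.952
top bS [ 0.4329 -0.0587] 150.3 0.925
top kL [0.4228 0.1906] 38.9 0.965
top kS [ 0.4094 -0.1913] 63.5 0.94
scene bL [0.4895 0.3324] 61.6 0.934
scene bM [ 0.5116 -0.3183] 188.2 0.95
scene bS [ 0.4352 -0.06  ] 153.3 0.917
scene kL [0.4237 0.1904] 38.4 0.951
scene kS [ 0.4108 -0.1913] 61.9 0.95
```

View pics/m2.png

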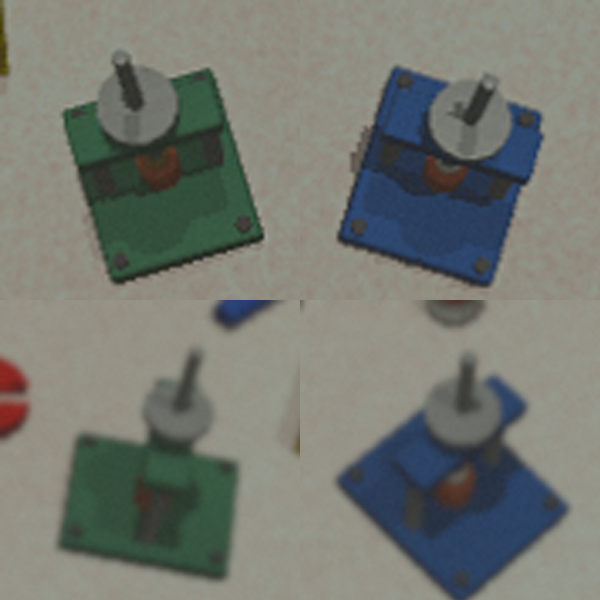

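Run:
```python
from h import *
q=dict(top=[(245.1,91.7),(250.5,105.7),(406.1,133.2),(399.9,144.9)],scene=[(452.6,200.4),(447.3,217.2),(359.3,281.2),(357.9,297.2)])
for n,v in q.items():
    c=cam(n)
    for p,z in zip(v,[.152,.1]*2):print(n,z,toworld(c,[p],z)[0].round(4))
d=cam("wrist");cv2.imwrite("pics/w0.png",d["img"]);print(d["W"].round(3))
```

```text
top 0.152 [0.6536 0.1267 0.152 ]
top 0.1 [0.6534 0.1261 0.1   ]
top 0.152 [ 0.5943 -0.1173  0.152 ]
top 0.1 [ 0.5935 -0.1168  0.1   ]
scene 0.152 [0.6548 0.1251 0.152 ]
scene 0.1 [0.6542 0.1265 0.1   ]
scene 0.152 [ 0.5941 -0.1167  0.152 ]
scene 0.1 [ 0.5952 -0.1166  0.1   ]
[[ 0.293 -0.925 -0.243  0.274]
 [-0.956 -0.284 -0.074 -0.647]
 [-0.001  0.254 -0.967  0.384]
 [ 0.     0.     0.     1.   ]]
```

View pics/w0.png

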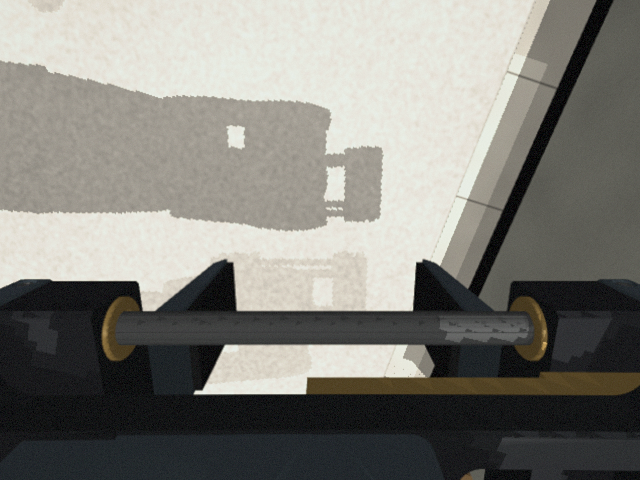

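```bash
cat > p.py <<'E'
"""p.py x y z(mm) yaw(deg) [rows] ... : rows along the tool's axes to the given points, one after another"""
import sys;from h import *
a=list(map(float,sys.argv[1:]));s=r.sense()
M=R.from_rotvec(s["tcp_rot"]).as_matrix();p=s["tool_pos"]*1000;yaw=np.degrees(np.arctan2(M[1,0],M[0,0]))
print("now",p.round(1),"yaw",yaw.round(1),"tilt",np.degrees(np.arccos(-M[2,2])).round(2),"w",round(s["gripper_width"]*1000,1),"F",s["force"].round(1),"t",round(s["t"],2),"j6",s["joint_pos"][5].round(2))
for i in range(0,len(a),5):
    n=int(a[i+4]);d=(np.array(a[i:i+3])-p)/n;dy=(a[i+3]-yaw+180)%360-180;dy/=n;o=[]
    for k in range(n):
        c,q=np.cos(np.radians(yaw)),np.sin(np.radians(yaw))
        # tool x=(c,q) y=(q,-c) z=down
        o+=[round(c*d[0]+q*d[1],1),round(q*d[0]-c*d[1],1),round(-d[2],1),round(-dy,1)];yaw+=dy
    p=np.array(a[i:i+3]);print(o,"max",np.linalg.norm(d).round(1),round(abs(dy),1))
E
python3 p.py 550 -350 200 17 10 423 190.5 120 38.6 14
```

```text
now [ 205.4 -669.2  213.9] yaw 17.1 tilt 0.0 w 91.3 F [ 0.1  0.  -0.1] t 0.5 j6 -0.03
[np.float64(42.3), np.float64(-20.4), np.float64(1.4), np.float64(0.0), np.float64(42.3), np.float64(-20.4), np.float64(1.4), np.float64(0.0), np.float64(42.3), np.float64(-20.4), np.float64(1.4), np.float64(0.0), np.float64(42.3), np.float64(-20.4), np.float64(1.4), np.float64(0.0), np.float64(42.3), np.float64(-20.4), np.float64(1.4), np.float64(0.0), np.float64(42.3), np.float64(-20.4), np.float64(1.4), np.float64(0.0), np.float64(42.3), np.float64(-20.4), np.float64(1.4), np.float64(0.0), np.float64(42.3), np.float64(-20.4), np.float64(1.4), np.float64(0.0), np.float64(42.3), np.float64(-20.4), np.float64(1.4), np.float64(0.0), np.float64(42.3), np.float64(-20.4), np.float64(1.4), np.float64(0.0)] max 47.0 0.0
[np.float64(2.6), np.float64(-39.6), np.float64(5.7), np.float64(-1.5), np.float64(3.7), np.float64(-39.5), np.float64(5.7), np.float64(-1.5), np.float64(4.7), np.float64(-39.4), np.float64(5.7), np.float64(-1.5), np.float64(5.8), np.float64(-39.2), np.float64(5.7), np.float64(-1.5), np.float64(6.9), np.float64(-39.1), np.float64(5.7), np.float64(-1.5), np.float64(7.9), np.float64(-38.9), np.float64(5.7), np.float64(-1.5), np.float64(8.9), np.float64(-38.6), np.float64(5.7), np.float64(-1.5), np.float64(10.0), np.float64(-38.4), np.float64(5.7), np.float64(-1.5), np.float64(11.0), np.float64(-38.1), np.float64(5.7), np.float64(-1.5), np.float64(12.0), np.float64(-37.8), np.float64(5.7), np.float64(-1.5), np.float64(13.0), np.float64(-37.5), np.float64(5.7), np.float64(-1.5), np.float64(14.0), np.float64(-37.1), np.float64(5.7), np.float64(-1.5), np.float64(15.0), np.float64(-36.7), np.float64(5.7), np.float64(-1.5), np.float64(16.0), np.float64(-36.3), np.float64(5.7), np.float64(-1.5)] max 40.1 1.5
```

Emit:
{"api": "carry_out", "payload": {"moves": [42,-20,1,0,42,-20,1,0,42,-20,1,0,42,-20,1,0,42,-20,1,0,42,-20,1,0,42,-20,1,0,42,-20,1,0], "grip": 91}}

```text
t: 1.3
tool_pos: [0.4859, -0.4131, 0.2065]
tcp_rot: [3.105, 0.453, 0.001]
force: [-0.3, -1.0, 0.3]
gripper_width: 0.091
```

```bash
sed -i 's/o+=\[round(\(.*\)\];yaw+=dy/o+=[float(v) for v in np.round([c*d[0]+q*d[1],q*d[0]-c*d[1],-d[2],-dy],1)];yaw+=dy/' p.py; python3 p.py 423 190.5 120 38.6 14
```

```text
now [ 485.9 -413.1  206.5] yaw 16.6 tilt 0.2 w 91.0 F [-0.3 -1.   0.3] t 1.3 j6 0.54
[8.0, -42.6, 6.2, -1.6, 9.2, -42.4, 6.2, -1.6, 10.3, -42.1, 6.2, -1.6, 11.5, -41.8, 6.2, -1.6, 12.6, -41.5, 6.2, -1.6, 13.8, -41.1, 6.2, -1.6, 14.9, -40.7, 6.2, -1.6, 16.0, -40.3, 6.2, -1.6, 17.1, -39.8, 6.2, -1.6, 18.2, -39.3, 6.2, -1.6, 19.3, -38.8, 6.2, -1.6, 20.3, -38.3, 6.2, -1.6, 21.4, -37.7, 6.2, -1.6, 22.4, -37.1, 6.2, -1.6] max 43.8 1.6
```

Emit:
{"api": "carry_out", "payload": {"moves": [8,-43,2,-1.6,9,-43,2,-1.6,10,-43,2,-1.6,11,-43,2,-1.6,13,-43,3,-1.6,14,-43,5,-1.6,15,-42,6,-1.6,16,-41,6,-1.6]}}

```text
t: 2.1
tool_pos: [0.4466, -0.0488, 0.1776]
tcp_rot: [3.028, 0.809, 0.009]
force: [1.5, 0.8, 0.1]
gripper_width: 0.0912
```

```bash
python3 p.py 423 190.5 120 38.6 8
```

```text
now [446.6 -48.8 177.6] yaw 29.9 tilt 0.55 w 91.2 F [1.5 0.8 0.1] t 2.1 j6 0.89
[12.4, -27.4, 7.2, -1.1, 12.9, -27.2, 7.2, -1.1, 13.4, -26.9, 7.2, -1.1, 13.9, -26.6, 7.2, -1.1, 14.4, -26.4, 7.2, -1.1, 14.9, -26.1, 7.2, -1.1, 15.4, -25.8, 7.2, -1.1, 15.9, -25.5, 7.2, -1.1] max 30.9 1.1
```

Emit:
{"api": "carry_out", "payload": {"moves": [14,-32,8,-1.3,15,-32,8,-1.3,15,-31,8,-1.3,16,-31,8,-1.3,17,-31,8,-1.3,18,-31,8,-1.3,10,-18,8,-1.3,0,0,0,0]}}

```text
t: 2.9
tool_pos: [0.4174, 0.1942, 0.1196]
tcp_rot: [2.946, 1.064, 0.017]
force: [-0.1, 0.2, -0.5]
gripper_width: 0.0912
```

```bash
python3 p.py 423 190.5 60 38.6 4
python3 - <<'E'
from h import *
c=cam("wrist");cv2.imwrite("pics/w1.png",c["img"])
P=disc(.423,.1905,np.radians(38.6),.032);print(topx(c,np.c_[P,np.full(len(P),.014)])[::10].round(0).tolist())
E
```

```text
now [417.4 194.2 119.6] yaw 39.7 tilt 0.8 w 91.2 F [-0.1  0.2 -0.5] t 2.9 j6 1.28
[0.5, 1.6, 14.9, 0.3, 0.5, 1.6, 14.9, 0.3, 0.5, 1.6, 14.9, 0.3, 0.5, 1.6, 14.9, 0.3] max 15.0 0.3
[[322.0, 200.0], [298.0, 217.0], [292.0, 244.0], [306.0, 268.0], [332.0, 277.0], [358.0, 267.0], [372.0, 243.0], [365.0, 215.0], [342.0, 239.0], [336.0, 248.0], [326.0, 247.0]]
```

View pics/w1.png

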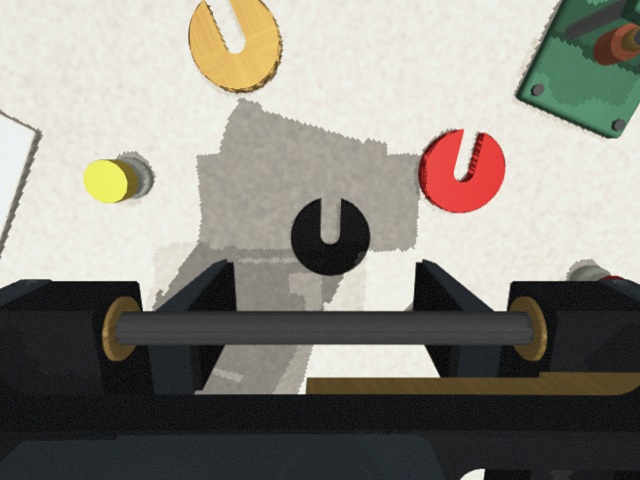

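Emit:
{"api": "carry_out", "payload": {"moves": [1,2,18,0.2,1,2,18,0.2,0,2,18,0.2,0,1,18,0,0,0,18,0,0,0,14,0,0,0,8,0,0,0,0,0]}}

```text
t: 3.75
tool_pos: [0.4304, 0.1836, 0.0082]
tcp_rot: [2.956, 1.034, 0.028]
force: [-0.4, 0.6, 0.4]
gripper_width: 0.091
```

```bash
sed -i 's/"w",round/"tiltxy",np.degrees(M[:2,2]).round(2),"w",round/' p.py; python3 p.py 423 190.5 2.5 38.6 1
```

```text
now [430.4 183.6   8.2] yaw 38.6 tilt 1.16 tiltxy [ 1.14 -0.17] w 91.0 F [-0.4  0.6  0.4] t 3.75 j6 1.28
[-1.5, -10.0, 5.7, -0.0] max 11.6 0.0
```

Emit:
{"api": "carry_out", "payload": {"moves": [-1,-5,0,0,-0.5,-4,0,0,0,-1,1,0,0,0,2,0,0,0,2,0,0,0,0,0,0,0,0,0,0,0,0,0]}}

```text
t: 4.55
tool_pos: [0.424, 0.1913, 0.0052]
tcp_rot: [2.957, 1.034, 0.034]
force: [-0.0, -0.5, 0.3]
gripper_width: 0.091
```

```bash
python3 p.py 423 190.5 2.5 38.6 1
```

```text
now [424.  191.3   5.2] yaw 38.6 tilt 1.35 tiltxy [ 1.34 -0.09] w 91.0 F [-0.  -0.5  0.3] t 4.55 j6 1.3
[-1.3, 0.0, 2.7, -0.0] max 3.0 0.0
```

Emit:
{"api": "carry_out", "payload": {"moves": [0,0,0,0,0,0,0,0,0,0,0,0,0,0,0,0,0,0,0,0,0,0,0,0,0,0,0,0,0,0,0,0]}}

```text
t: 5.35
tool_pos: [0.4241, 0.1912, 0.0052]
tcp_rot: [2.957, 1.033, 0.034]
force: [0.2, -0.4, -0.5]
gripper_width: 0.0914
```

```bash
python3 p.py 423 190.5 2.5 38.6 1; python3 -c "
from rig import r;print(r.sense()['joint_pos'])"
```

```text
now [424.1 191.2   5.2] yaw 38.5 tilt 1.35 tiltxy [ 1.34 -0.09] w 91.4 F [ 0.2 -0.4 -0.5] t 5.35 j6 1.3
[-1.3, -0.1, 2.7, -0.1] max 3.0 0.1
[ 0.37935638  0.39495329  2.25761476 -0.02244585  0.46790306  1.29758718]
```

Emit:
{"api": "carry_out", "payload": {"moves": [-0.7,0,1.5,0,-0.6,0,1.2,0,0,0,0,0,0,0,0,0,0,0,0,0,0,0,0,0,0,0,0,0,0,0,0,0]}}

```text
t: 6.15
tool_pos: [0.4231, 0.1904, 0.0022]
tcp_rot: [2.957, 1.034, 0.034]
force: [0.9, 0.0, -0.1]
gripper_width: 0.0911
```

Emit:
{"api": "carry_out", "payload": {"moves": [0,0,0,0,0,0,0,0,0,0,0,0,0,0,0,0,0,0,0,0,0,0,0,0,0,0,0,0,0,0,0,0], "grip": 50}}

```text
t: 6.95
tool_pos: [0.4231, 0.1904, 0.0023]
tcp_rot: [2.957, 1.033, 0.034]
force: [0.4, 1.0, -0.4]
gripper_width: 0.0637
```

```bash
python3 p.py 424 191 175 38.6 7
```

```text
now [423.1 190.4   2.3] yaw 38.5 tilt 1.35 tiltxy [ 1.34 -0.09] w 63.7 F [ 0.4  1.  -0.4] t 6.95 j6 1.3
[0.2, 0.0, -24.7, -0.0, 0.2, 0.0, -24.7, -0.0, 0.2, 0.0, -24.7, -0.0, 0.2, 0.0, -24.7, -0.0, 0.2, 0.0, -24.7, -0.0, 0.2, 0.0, -24.7, -0.0, 0.2, 0.0, -24.7, -0.0] max 24.7 0.0
```

Emit:
{"api": "carry_out", "payload": {"moves": [0,0,-15,0,0,0,-27,0,0,0,-28,0,0,0,-28,0,0,0,-28,0,0,0,-28,0,0,0,-25,0,0,0,0,0]}}

```text
t: 7.75
tool_pos: [0.416, 0.1896, 0.1858]
tcp_rot: [2.957, 1.033, 0.024]
force: [-0.7, 0.3, -3.4]
gripper_width: 0.0639
```

```bash
python3 p.py 590 -112 185 38.6 10
```

```text
now [416.  189.6 185.8] yaw 38.5 tilt 1.03 tiltxy [ 1.   -0.22] w 63.9 F [-0.7  0.3 -3.4] t 7.75 j6 1.29
[-5.2, 34.4, 0.1, -0.0, -5.2, 34.4, 0.1, -0.0, -5.2, 34.4, 0.1, -0.0, -5.2, 34.4, 0.1, -0.0, -5.2, 34.4, 0.1, -0.0, -5.2, 34.4, 0.1, -0.0, -5.2, 34.4, 0.1, -0.0, -5.2, 34.4, 0.1, -0.0, -5.2, 34.4, 0.1, -0.0, -5.2, 34.4, 0.1, -0.0] max 34.8 0.0
```

Emit:
{"api": "carry_out", "payload": {"moves": [-5,25,0,0,-5,34,0,0,-5,35,0,0,-5,35,0,0,-5,35,0,0,-5,35,0,0,-5,35,0,0,-5,35,0,0]}}

```text
t: 8.55
tool_pos: [0.5506, -0.0524, 0.1785]
tcp_rot: [2.958, 1.042, 0.01]
force: [0.4, 0.4, -2.3]
gripper_width: 0.0638
```

```bash
python3 p.py 594.3 -116.8 185 38.6 4
```

```text
now [550.6 -52.4 178.5] yaw 38.8 tilt 0.49 tiltxy [ 0.46 -0.18] w 63.8 F [ 0.4  0.4 -2.3] t 8.55 j6 0.76
[-1.6, 19.4, -1.6, 0.1, -1.6, 19.4, -1.6, 0.1, -1.6, 19.4, -1.6, 0.1, -1.5, 19.4, -1.6, 0.1] max 19.5 0.1
```

Emit:
{"api": "carry_out", "payload": {"moves": [-2,20,-2,0,-2,20,-2,0,-2,18,-1,0,-1,11,-1,0,-1,6,0,0,0,0,0,0,0,0,0,0,0,0,0,0]}}

```text
t: 9.35
tool_pos: [0.5922, -0.1199, 0.1805]
tcp_rot: [2.961, 1.041, 0.002]
force: [-0.0, -0.2, -2.0]
gripper_width: 0.0638
```

```bash
python3 p.py 594.3 -116.8 175 38.6 1;python3 - <<'E'
from h import *
c=cam("wrist");cv2.imwrite("pics/w2.png",c["img"]);print(topx(c,[[.5943,-.1168,.152],[.5943,-.1168,.1]]))
E
```

```text
now [ 592.2 -119.9  180.5] yaw 38.7 tilt 0.16 tiltxy [ 0.13 -0.1 ] w 63.8 F [-0.  -0.2 -2. ] t 9.35 j6 0.66
[3.6, -1.1, 5.5, 0.1] max 6.7 0.1
[[323.61248633 267.81189825]
 [323.54998768 244.52988104]]
```

View pics/w2.png

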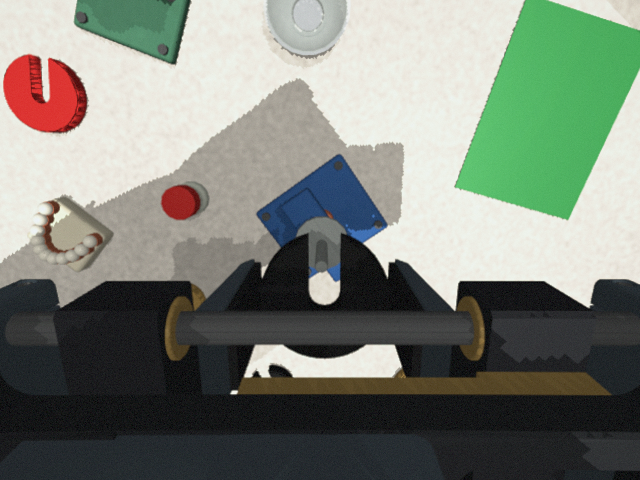

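Emit:
{"api": "carry_out", "payload": {"moves": [1.5,-0.5,4,0,1.5,-0.5,6,0,0.6,0,6,0,0,0,6,0,0,0,2,0,0,0,0,0,0,0,0,0,0,0,0,0]}}

```text
t: 10.2
tool_pos: [0.5939, -0.1155, 0.1539]
tcp_rot: [2.961, 1.043, 0.001]
force: [0.2, -0.0, -3.5]
gripper_width: 0.0642
```

```bash
python3 p.py 594.3 -116.8 103 38.6 1;python3 - <<'E'
from h import *
c=cam("wrist");cv2.imwrite("pics/w3.png",c["img"][200:360,220:430].repeat(3,0).repeat(3,1))
s=r.sense();P=np.c_[disc(0,0,0,.032),np.full(141-31,.0)] if 0 else None
q=disc(0,0,0,.032);T=R.from_rotvec(s["tcp_rot"]).as_matrix()
w=lambda z:topx(c,(np.c_[q,np.full(len(q),z)]@T.T)+s["tool_pos"])
a=w(-.0117);print("slot end px (top face)",a[95],a[88:103:7].tolist(),"rod",topx(c,[[.5943,-.1168,.152]]))
E
```

```text
now [ 593.9 -115.5  153.9] yaw 38.8 tilt 0.11 tiltxy [ 0.07 -0.08] w 64.2 F [ 0.2 -0.  -3.5] t 10.2 j6 0.66
[-0.5, 1.2, 50.9, 0.2] max 50.9 0.2
slot end px (top face) [326.8876365 317.3036531] [[315.3246860095953, 313.7432623612066], [326.88763650061134, 317.30365309504236], [337.9857115487984, 312.614441232376]] rod [[328.25995083 292.0767688 ]]
```

View pics/w3.png

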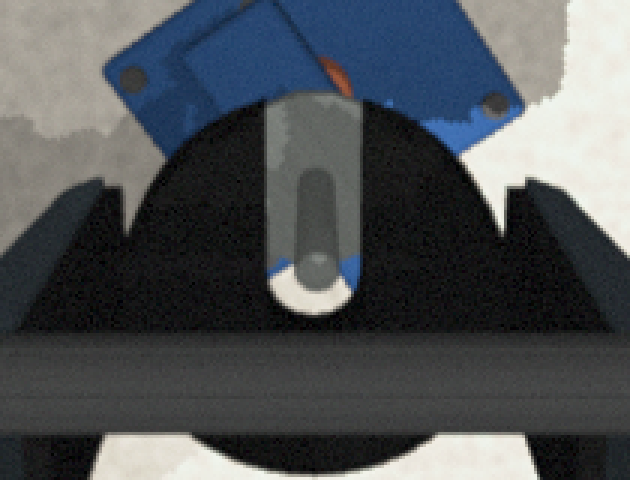

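Emit:
{"api": "carry_out", "payload": {"moves": [0,0.5,6,0,0,0,10,0,0,0,10,0,0,0,10,0,0,0,6,0,0,0,3,0,0,0,0,0,0,0,0,0]}}

```text
t: 11.05
tool_pos: [0.594, -0.116, 0.1042]
tcp_rot: [2.962, 1.043, -0.0]
force: [0.0, 0.1, -2.3]
gripper_width: 0.0639
```

```bash
python3 p.py 594.3 -116.3 102.5 38.6 1
```

```text
now [ 594.  -116.   104.2] yaw 38.8 tilt 0.07 tiltxy [ 0.02 -0.07] w 63.9 F [ 0.   0.1 -2.3] t 11.05 j6 0.66
[0.0, 0.4, 1.7, 0.2] max 1.7 0.2
```

Emit:
{"api": "carry_out", "payload": {"moves": [0,0.2,1,0,0,0,0.6,0,0,0,0,0,0,0,0,0,0,0,0,0,0,0,0,0,0,0,0,0,0,0,0,0]}}

```text
t: 11.85
tool_pos: [0.595, -0.1164, 0.1039]
tcp_rot: [2.961, 1.043, 0.003]
force: [-0.6, -0.8, -3.1]
gripper_width: 0.0636
```

Emit:
{"api": "carry_out", "payload": {"moves": [0,0,0,0,0,0,0,0,0,0,0,0,0,0,0,0,0,0,0,0,0,0,0,0,0,0,-15,0,0,0,-25,0], "grip": 91}}

```text
t: 12.65
tool_pos: [0.5938, -0.1161, 0.1437]
tcp_rot: [2.963, 1.044, -0.002]
force: [0.5, 1.3, 0.1]
gripper_width: 0.0913
```

```bash
python3 p.py 594.3 -116.3 190 38.6 4 411 -191 120 62.5 6
```

```text
now [ 593.8 -116.1  143.7] yaw 38.8 tilt 0.08 tiltxy [-0.05 -0.06] w 91.3 F [0.5 1.3 0.1] t 12.65 j6 0.66
[0.1, 0.1, -11.6, 0.1, 0.1, 0.1, -11.6, 0.1, 0.1, 0.1, -11.6, 0.1, 0.1, 0.1, -11.6, 0.1] max 11.6 0.1
[-31.6, -9.3, 11.7, -4.0, -30.9, -11.5, 11.7, -4.0, -30.0, -13.6, 11.7, -4.0, -29.0, -15.7, 11.7, -4.0, -27.9, -17.7, 11.7, -4.0, -26.6, -19.6, 11.7, -4.0] max 35.0 4.0
```

Emit:
{"api": "carry_out", "payload": {"moves": [0,0,-25,0,0,0,-20,0,-20,-6,0,-3,-31,-10,0,-4,-31,-12,8,-4,-30,-14,12,-4,-29,-16,12,-4,-28,-18,12,-4]}}

```text
t: 13.45
tool_pos: [0.4271, -0.1963, 0.1589]
tcp_rot: [2.669, 1.631, 0.016]
force: [0.6, -0.2, 0.0]
gripper_width: 0.0912
```

```bash
python3 p.py 410.5 -191.3 70 62.5 5
```

```text
now [ 427.1 -196.3  158.9] yaw 62.9 tilt 0.98 tiltxy [ 0.91 -0.37] w 91.2 F [ 0.6 -0.2  0. ] t 13.45 j6 -0.01
[-0.6, -3.4, 17.8, 0.1, -0.6, -3.4, 17.8, 0.1, -0.6, -3.4, 17.8, 0.1, -0.6, -3.4, 17.8, 0.1, -0.6, -3.4, 17.8, 0.1] max 18.1 0.1
```

Emit:
{"api": "carry_out", "payload": {"moves": [0,-2,15,0,0,-2,20,0,0,-2,20,0,0,-2,20,0,0,-2,20,0,0,-2,18,0,0,-1,12,0,0,0,0,0]}}

```text
t: 14.25
tool_pos: [0.4167, -0.1945, 0.0361]
tcp_rot: [2.664, 1.626, 0.022]
force: [0.1, -0.9, 0.5]
gripper_width: 0.0907
```

```bash
python3 p.py 410.5 -191.3 3 62.5 3
python3 - <<'E'
from h import *
c=cam("wrist");cv2.imwrite("pics/w4.png",c["img"])
P=disc(.4105,-.1913,np.radians(62.5),.025);print(topx(c,np.c_[P,np.full(len(P),.014)])[::10].round(0).tolist())
E
```

```text
now [ 416.7 -194.5   36.1] yaw 62.8 tilt 1.41 tiltxy [ 1.28 -0.58] w 90.7 F [ 0.1 -0.9  0.5] t 14.25 j6 -0.02
[-0.0, -2.3, 11.0, 0.1, -0.0, -2.3, 11.0, 0.1, -0.0, -2.3, 11.0, 0.1] max 11.3 0.1
[[298.0, 238.0], [274.0, 257.0], [269.0, 286.0], [285.0, 309.0], [314.0, 318.0], [341.0, 307.0], [355.0, 282.0], [349.0, 254.0], [326.0, 278.0], [319.0, 289.0], [304.0, 289.0]]
```

View pics/w4.png

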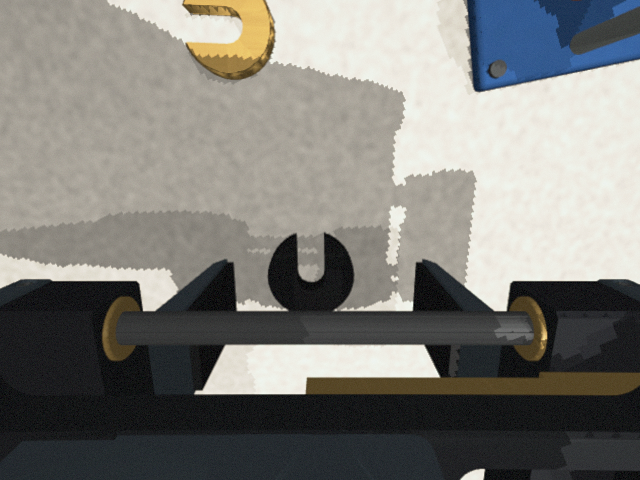

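Emit:
{"api": "carry_out", "payload": {"moves": [0,-2,6,0,0,-2,8,0,0,-1.5,8,0,0,-0.5,6,0,0,0,3,0,0,0,2,0,0,0,0,0,0,0,0,0]}}

```text
t: 15.1
tool_pos: [0.414, -0.193, 0.0032]
tcp_rot: [2.661, 1.624, 0.025]
force: [-0.8, -0.3, -0.4]
gripper_width: 0.0907
```

```bash
python3 p.py 410.5 -191.3 3 62.5 1
```

```text
now [ 414.  -193.     3.2] yaw 62.8 tilt 1.67 tiltxy [ 1.52 -0.71] w 90.7 F [-0.8 -0.3 -0.4] t 15.1 j6 -0.02
[-0.1, -3.9, 0.2, 0.3] max 3.9 0.3
```

Emit:
{"api": "carry_out", "payload": {"moves": [0,-2,0,0,0,-1.9,0,0,0,0,0,0,0,0,0,0,0,0,0,0,0,0,0,0,0,0,0,0,0,0,0,0]}}

```text
t: 15.9
tool_pos: [0.4107, -0.1913, 0.0038]
tcp_rot: [2.659, 1.624, 0.026]
force: [0.5, -0.2, 0.5]
gripper_width: 0.0911
```

Emit:
{"api": "carry_out", "payload": {"moves": [0,0,0,0,0,0,0,0,0,0,0,0,0,0,0,0,0,0,0,0,0,0,0,0,0,0,0,0,0,0,0,0], "grip": 40}}

```text
t: 16.7
tool_pos: [0.4107, -0.1913, 0.0037]
tcp_rot: [2.66, 1.624, 0.026]
force: [1.0, -0.3, -0.9]
gripper_width: 0.0496
```

Emit:
{"api": "carry_out", "payload": {"moves": [0,0,-15,0,0,0,-27,0,0,0,-28,0,0,0,-28,0,0,0,-28,0,0,0,-28,0,0,0,-28,0,0,0,0,0]}}

```text
t: 17.5
tool_pos: [0.4034, -0.1878, 0.1908]
tcp_rot: [2.664, 1.626, 0.022]
force: [0.2, 0.1, -2.7]
gripper_width: 0.0495
```

```bash
python3 p.py 594 -116 190 129 8
```

```text
now [ 403.4 -187.8  190.8] yaw 62.8 tilt 1.42 tiltxy [ 1.3  -0.59] w 49.5 F [ 0.2  0.1 -2.7] t 17.5 j6 -0.02
[18.9, 17.1, 0.1, -8.3, 16.2, 19.6, 0.1, -8.3, 13.2, 21.8, 0.1, -8.3, 9.9, 23.4, 0.1, -8.3, 6.5, 24.6, 0.1, -8.3, 2.9, 25.3, 0.1, -8.3, -0.8, 25.4, 0.1, -8.3, -4.5, 25.1, 0.1, -8.3] max 25.5 8.3
```

Emit:
{"api": "carry_out", "payload": {"moves": [18,16,-1,-8.3,16,20,-1,-8.3,13,22,-1,-8.3,10,23,-1,-8.3,6,25,-1,-8.3,3,25,-1,-8.3,-1,25,0,-8.3,-2,12,0,-8.3]}}

```text
t: 18.3
tool_pos: [0.5797, -0.1153, 0.1894]
tcp_rot: [1.289, 2.848, -0.002]
force: [-0.3, 0.1, -2.5]
gripper_width: 0.0498
```

```bash
python3 p.py 594.3 -116.3 180 128.8 5
```

```text
now [ 579.7 -115.3  189.4] yaw 131.3 tilt 0.88 tiltxy [ 0.77 -0.44] w 49.8 F [-0.3  0.1 -2.5] t 18.3 j6 -0.95
[-2.1, 2.1, 1.9, 0.5, -2.1, 2.1, 1.9, 0.5, -2.0, 2.1, 1.9, 0.5, -2.0, 2.1, 1.9, 0.5, -2.0, 2.1, 1.9, 0.5] max 3.5 0.5
```

Emit:
{"api": "carry_out", "payload": {"moves": [-3,3,4,0.6,-3,3,5,0.6,-3,3,5,0.6,-2,1,5,0.5,0,0,5,0,0,0,2,0,0,0,0,0,0,0,0,0]}}

```text
t: 19.1
tool_pos: [0.5925, -0.1177, 0.1562]
tcp_rot: [1.37, 2.817, -0.004]
force: [-0.5, -0.2, -2.2]
gripper_width: 0.0495
```

```bash
cat > w.py <<'E'
import sys;from h import *
name,rad,gz,X,Y=sys.argv[1],*map(float,sys.argv[2:])
c=cam("wrist");s=r.sense();T=R.from_rotvec(s["tcp_rot"]).as_matrix()
q=disc(0,0,0,rad/1000);w=lambda z:topx(c,(np.c_[q,np.full(len(q),z)]@T.T)+s["tool_pos"])
for z in(gz/1000,gz/1000-.014):cv2.polylines(c["img"],[w(z).round().astype(int)],True,(255,0,255),1)
for p in topx(c,[[X/1000,Y/1000,.152],[X/1000,Y/1000,.1]]):cv2.drawMarker(c["img"],tuple(int(v) for v in p.round()),(0,255,0),0,6)
cv2.imwrite(f"pics/{name}.png",cv2.resize(c["img"][200:360,220:430],None,fx=3,fy=3,interpolation=cv2.INTER_CUBIC))
E
python3 p.py 594.3 -116.3 118.5 128.8 1;python3 w.py w5 25 3.7 594.3 -116.5
```

```text
now [ 592.5 -117.7  156.2] yaw 128.1 tilt 0.54 tiltxy [ 0.41 -0.36] w 49.5 F [-0.5 -0.2 -2.2] t 19.1 j6 -0.89
[0.0, 2.3, 37.7, -0.7] max 37.7 0.7
```

View pics/w5.png

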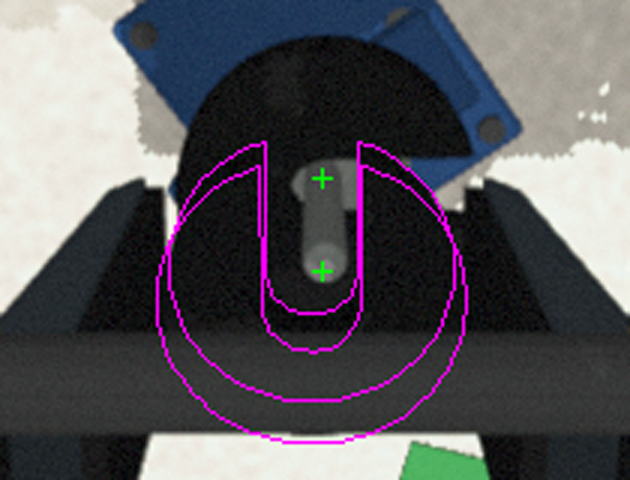

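Emit:
{"api": "carry_out", "payload": {"moves": [0.3,1,0,-0.4,0.2,1,0,-0.3,0,0,5,0,0,0,9,0,0,0,9,0,0,0,7,0,0,0,4,0,0,0,0,0]}}

```text
t: 19.95
tool_pos: [0.5941, -0.116, 0.1192]
tcp_rot: [1.35, 2.826, -0.004]
force: [-0.3, 0.1, -1.5]
gripper_width: 0.0495
```

```bash
python3 p.py 594.3 -116.3 117.7 128.8 1
```

```text
now [ 594.1 -116.   119.2] yaw 128.9 tilt 0.56 tiltxy [ 0.42 -0.36] w 49.5 F [-0.3  0.1 -1.5] t 19.95 j6 -0.9
[-0.3, -0.0, 1.5, 0.1] max 1.5 0.1
```

Emit:
{"api": "carry_out", "payload": {"moves": [0,0,0.6,0,0,0,0.4,0,0,0,0,0,0,0,0,0,0,0,0,0,0,0,0,0,0,0,0,0,0,0,0,0]}}

```text
t: 20.75
tool_pos: [0.5947, -0.1162, 0.1191]
tcp_rot: [1.35, 2.825, -0.004]
force: [0.5, -0.1, -2.7]
gripper_width: 0.0495
```

Emit:
{"api": "carry_out", "payload": {"moves": [0,0,0,0,0,0,0,0,0,0,0,0,0,0,0,0,0,0,0,0,0,0,0,0,0,0,-15,0,0,0,-25,0], "grip": 91}}

```text
t: 21.55
tool_pos: [0.5932, -0.1157, 0.1587]
tcp_rot: [1.352, 2.828, -0.005]
force: [-0.0, 0.7, 0.2]
gripper_width: 0.091
```

```bash
python3 p.py 594 -116 190 128.8 2 490 332 110 60.9 11
```

```text
now [ 593.2 -115.7  158.7] yaw 128.9 tilt 0.44 tiltxy [ 0.28 -0.33] w 91.0 F [-0.   0.7  0.2] t 21.55 j6 -0.9
[-0.4, 0.2, -15.6, 0.1, -0.4, 0.2, -15.6, 0.1] max 15.6 0.1
[37.7, 18.2, 7.3, 6.2, 39.4, 14.0, 7.3, 6.2, 40.7, 9.7, 7.3, 6.2, 41.5, 5.2, 7.3, 6.2, 41.8, 0.8, 7.3, 6.2, 41.6, -3.7, 7.3, 6.2, 41.0, -8.2, 7.3, 6.2, 39.9, -12.6, 7.3, 6.2, 38.3, -16.8, 7.3, 6.2, 36.3, -20.8, 7.3, 6.2, 33.8, -24.6, 7.3, 6.2] max 42.4 6.2
```

Emit:
{"api": "carry_out", "payload": {"moves": [0,0,-20,0,0,0,-15,0,25,12,0,4,38,16,0,6.2,40,12,0,6.2,41,7,0,6.2,41,3,0,6.2,41,-1,0,6.2]}}

```text
t: 22.35
tool_pos: [0.5474, 0.1171, 0.2047]
tcp_rot: [2.165, 2.253, 0.01]
force: [0.2, -0.1, 0.3]
gripper_width: 0.0912
```

```bash
python3 p.py 490 332 110 60.9 7
```

```text
now [547.4 117.1 204.7] yaw 92.3 tilt 1.07 tiltxy [ 0.98 -0.43] w 91.2 F [ 0.2 -0.1  0.3] t 22.35 j6 0.14
[31.0, -7.0, 13.5, 4.5, 30.4, -9.4, 13.5, 4.5, 29.5, -11.7, 13.5, 4.5, 28.5, -14.0, 13.5, 4.5, 27.3, -16.2, 13.5, 4.5, 26.0, -18.3, 13.5, 4.5, 24.5, -20.2, 13.5, 4.5] max 34.5 4.5
```

Emit:
{"api": "carry_out", "payload": {"moves": [32,-7,16,4.5,32,-10,16,4.5,31,-12,16,4.5,30,-15,16,4.5,28,-17,16,4.5,26,-18,16,4.5,12,-10,8,4.5,0,0,0,0]}}

```text
t: 23.15
tool_pos: [0.4948, 0.3364, 0.1022]
tcp_rot: [2.713, 1.551, 0.03]
force: [0.2, 0.3, -0.1]
gripper_width: 0.0909
```

```bash
python3 p.py 489.5 332.5 3 60.9 6
```

```text
now [494.8 336.4 102.2] yaw 59.5 tilt 1.46 tiltxy [ 1.44 -0.28] w 90.9 F [ 0.2  0.3 -0.1] t 23.15 j6 1.12
[-1.0, -0.4, 16.5, -0.2, -1.0, -0.4, 16.5, -0.2, -1.0, -0.4, 16.5, -0.2, -1.0, -0.4, 16.5, -0.2, -1.0, -0.4, 16.5, -0.2, -1.0, -0.4, 16.5, -0.2] max 16.6 0.2
```

Emit:
{"api": "carry_out", "payload": {"moves": [-1,-1,14,-0.2,-1,-1,18,-0.2,-1,-1,18,-0.2,-1,0,16,-0.2,-1,0,12,-0.2,-1,0,6,0,0,0,0,0,0,0,0,0]}}

```text
t: 23.95
tool_pos: [0.4939, 0.3285, 0.0158]
tcp_rot: [2.692, 1.586, 0.035]
force: [-0.0, -0.4, -0.3]
gripper_width: 0.0912
```

```bash
python3 p.py 489.3 332.6 3 60.9 1;  python3 - <<'E'
from h import *
c=cam("wrist")
p,s=fitdisc(c,.4893,.3326,np.radians(60.9),.032,box=.036);print(p[:2].round(4),np.degrees(p[2]),s)
P=disc(.4893,.3326,np.radians(60.9),.032);cv2.polylines(c["img"],[topx(c,np.c_[P,np.full(len(P),.014)]).round().astype(int)],True,(255,0,255),1)
cv2.imwrite("pics/w6.png",c["img"][100:400,120:520])
E
```

```text
now [493.9 328.5  15.8] yaw 61.0 tilt 1.61 tiltxy [ 1.6 -0.2] w 91.2 F [-0.  -0.4 -0.3] t 23.95 j6 1.09
[1.3, -6.0, 12.8, 0.1] max 14.2 0.1
[0.4883 0.3342] 62.235166033680514 0.6146162604450105
```

View pics/w6.png

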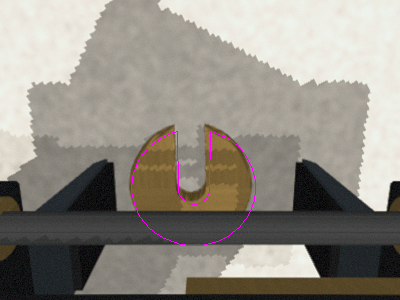

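Emit:
{"api": "carry_out", "payload": {"moves": [0.5,-2,3,0,0.5,-2.2,4,0,0.3,-2.2,3.5,0,0,0,1.5,0,0,0,0,0,0,0,0,0,0,0,0,0,0,0,0,0]}}

```text
t: 24.8
tool_pos: [0.4897, 0.3342, 0.0044]
tcp_rot: [2.691, 1.587, 0.039]
force: [-0.5, -0.0, 0.2]
gripper_width: 0.0909
```

```bash
python3 p.py 489.3 332.6 3 60.9 1
```

```text
now [489.7 334.2   4.4] yaw 61.1 tilt 1.74 tiltxy [ 1.74 -0.11] w 90.9 F [-0.5 -0.   0.2] t 24.8 j6 1.1
[-1.6, 0.4, 1.4, 0.2] max 2.2 0.2
```

Emit:
{"api": "carry_out", "payload": {"moves": [-0.9,0.3,1,0,-0.7,0,0.5,0,0,0,0,0,0,0,0,0,0,0,0,0,0,0,0,0,0,0,0,0,0,0,0,0]}}

```text
t: 25.6
tool_pos: [0.4894, 0.3324, 0.003]
tcp_rot: [2.691, 1.587, 0.04]
force: [-0.3, -0.3, -0.5]
gripper_width: 0.0912
```

Emit:
{"api": "carry_out", "payload": {"moves": [0,0,0,0,0,0,0,0,0,0,0,0,0,0,0,0,0,0,0,0,0,0,0,0,0,0,0,0,0,0,0,0], "grip": 50}}

```text
t: 26.4
tool_pos: [0.4893, 0.3325, 0.003]
tcp_rot: [2.691, 1.587, 0.04]
force: [-0.7, -0.2, 0.2]
gripper_width: 0.0636
```

Emit:
{"api": "carry_out", "payload": {"moves": [0,0,-15,0,0,0,-27,0,0,0,-28,0,0,0,-28,0,0,0,-28,0,0,0,-28,0,0,0,-28,0,0,0,0,0]}}

```text
t: 27.2
tool_pos: [0.4814, 0.3315, 0.1965]
tcp_rot: [2.691, 1.587, 0.035]
force: [0.5, 0.3, -3.3]
gripper_width: 0.0639
```

```bash
python3 p.py 653 127 185 98.4 8
```

```text
now [481.4 331.5 196.5] yaw 61.1 tilt 1.62 tiltxy [ 1.6  -0.18] w 63.9 F [ 0.5  0.3 -3.3] t 27.2 j6 1.09
[-12.0, 31.1, 1.4, -4.7, -14.5, 30.1, 1.4, -4.7, -16.9, 28.8, 1.4, -4.7, -19.2, 27.3, 1.4, -4.7, -21.3, 25.7, 1.4, -4.7, -23.3, 23.8, 1.4, -4.7, -25.2, 21.9, 1.4, -4.7, -26.9, 19.7, 1.4, -4.7] max 33.4 4.7
```

Emit:
{"api": "carry_out", "payload": {"moves": [-10,25,0,-4.7,-15,31,0,-4.7,-17,30,0,-4.7,-20,28,0,-4.7,-22,26,0,-4.7,-24,24,0,-4.7,-25,21,0,-4.7,-15,10,0,-4.6]}}

```text
t: 28.0
tool_pos: [0.6415, 0.1342, 0.1982]
tcp_rot: [2.002, 2.395, 0.017]
force: [0.3, 1.3, -4.5]
gripper_width: 0.0636
```

```bash
python3 p.py 654 126 165 98.4 4
```

```text
now [641.5 134.2 198.2] yaw 100.2 tilt 1.29 tiltxy [ 1.27 -0.23] w 63.6 F [ 0.3  1.3 -4.5] t 28.0 j6 0.0
[-2.6, 2.7, 8.3, 0.5, -2.5, 2.7, 8.3, 0.5, -2.5, 2.8, 8.3, 0.5, -2.5, 2.8, 8.3, 0.5] max 9.1 0.5
```

Emit:
{"api": "carry_out", "payload": {"moves": [-3,3,6,0.5,-3,3,8,0.5,-3,3,8,0.5,-1,2,8,0.5,0,0,5,0,0,0,0,0,0,0,0,0,0,0,0,0]}}

```text
t: 28.8
tool_pos: [0.6525, 0.126, 0.1571]
tcp_rot: [2.054, 2.357, 0.011]
force: [0.7, -0.6, -3.7]
gripper_width: 0.0639
```

```bash
python3 p.py 654 126 103 98.4 1; python3 w.py w7 32 3 654 126
```

```text
now [652.5 126.  157.1] yaw 97.8 tilt 0.98 tiltxy [ 0.94 -0.27] w 63.9 F [ 0.7 -0.6 -3.7] t 28.8 j6 0.03
[-0.2, 1.5, 54.1, -0.6] max 54.1 0.6
```

View pics/w7.png

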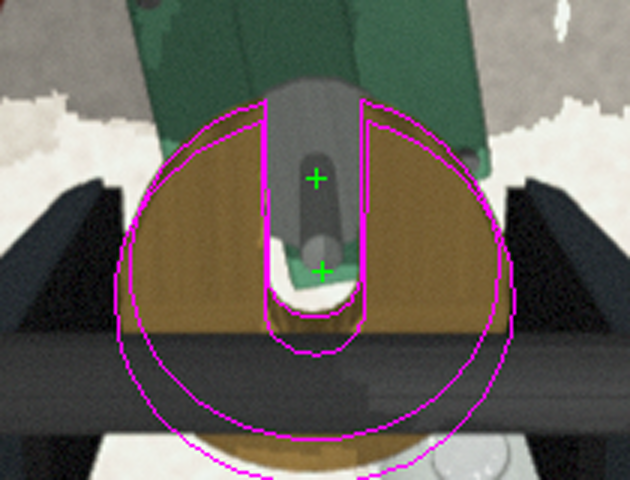

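Emit:
{"api": "carry_out", "payload": {"moves": [0.7,0.3,0,-0.3,0.7,0.3,4,-0.3,0,0,9,0,0,0,12,0,0,0,12,0,0,0,9,0,0,0,4,0,0,0,0,0]}}

```text
t: 29.65
tool_pos: [0.654, 0.1275, 0.103]
tcp_rot: [2.04, 2.368, 0.012]
force: [-3.5, -0.2, 9.8]
gripper_width: 0.0635
```

```bash
python3 p.py 654 127 103 98.4 1; python3 w.py w8 32 3 654 127
```

```text
now [654.  127.5 103. ] yaw 98.5 tilt 1.0 tiltxy [ 0.97 -0.26] w 63.5 F [-3.5 -0.2  9.8] t 29.65 j6 0.02
[-0.5, -0.1, -0.0, 0.1] max 0.5 0.1
```

View pics/w8.png

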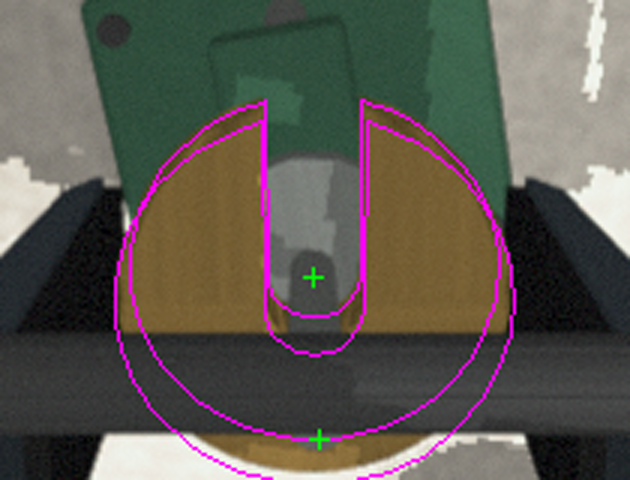

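Emit:
{"api": "carry_out", "payload": {"moves": [0,0,0,0,0,0,0,0,0,0,0,0,0,0,0,0,0,0,0,0,0,0,0,0,0,0,-15,0,0,0,-25,0], "grip": 91}}

```text
t: 30.5
tool_pos: [0.6526, 0.1275, 0.143]
tcp_rot: [2.042, 2.369, 0.009]
force: [0.1, 0.6, 1.2]
gripper_width: 0.0911
```

```bash
python3 p.py 654 127.5 195 98.4 2 530 -200 190 45 10
```

```text
now [652.6 127.5 143. ] yaw 98.5 tilt 0.88 tiltxy [ 0.83 -0.28] w 91.1 F [0.1 0.6 1.2] t 30.5 j6 0.02
[-0.1, 0.7, -26.0, 0.0, -0.1, 0.7, -26.0, 0.0] max 26.0 0.0
[-30.6, -17.1, 0.5, 5.3, -32.0, -14.1, 0.5, 5.3, -33.2, -11.1, 0.5, 5.3, -34.1, -7.9, 0.5, 5.3, -34.7, -4.7, 0.5, 5.3, -35.0, -1.5, 0.5, 5.3, -35.0, 1.8, 0.5, 5.3, -34.7, 5.0, 0.5, 5.3, -34.0, 8.2, 0.5, 5.3, -33.1, 11.4, 0.5, 5.3] max 35.0 5.3
```

Emit:
{"api": "carry_out", "payload": {"moves": [0,0,-26,0,0,0,-26,0,-20,-10,0,5,-34,-15,0,7,-37,-11,0,7,-39,-6,0,7,-40,-1,0,7,-40,3,0,7]}}

```text
t: 31.3
tool_pos: [0.5794, -0.0792, 0.2105]
tcp_rot: [2.74, 1.501, 0.036]
force: [-0.0, 0.5, 0.6]
gripper_width: 0.0909
```

```bash
python3 p.py 511 -318 180 8.4 8
```

```text
now [579.4 -79.2 210.5] yaw 57.4 tilt 1.66 tiltxy [ 1.65 -0.22] w 90.9 F [-0.   0.5  0.6] t 31.3 j6 0.39
[-29.8, 8.9, 3.8, 6.1, -28.7, 12.0, 3.8, 6.1, -27.2, 15.0, 3.8, 6.1, -25.5, 17.8, 3.8, 6.1, -23.4, 20.4, 3.8, 6.1, -21.1, 22.8, 3.8, 6.1, -18.5, 24.9, 3.8, 6.1, -15.8, 26.8, 3.8, 6.1] max 31.3 6.1
```

Emit:
{"api": "carry_out", "payload": {"moves": [-32,9,2,6.1,-31,13,2,6.1,-29,16,3,6.1,-27,19,6,6.1,-25,22,8,6.1,-22,24,8,6.1,-19,25,8,6.1,-8,13,8,6.1]}}

```text
t: 32.1
tool_pos: [0.5065, -0.3272, 0.1748]
tcp_rot: [3.125, 0.175, 0.061]
force: [-0.7, 0.0, -0.4]
gripper_width: 0.091
```

```bash
python3 p.py 510.5 -318 40 8.4 6
```

```text
now [ 506.5 -327.2  174.8] yaw 6.4 tilt 2.33 tiltxy [ 2.27 -0.53] w 91.0 F [-0.7  0.  -0.4] t 32.1 j6 0.83
[0.8, -1.4, 22.5, -0.3, 0.8, -1.4, 22.5, -0.3, 0.8, -1.4, 22.5, -0.3, 0.9, -1.4, 22.5, -0.3, 0.9, -1.4, 22.5, -0.3, 0.9, -1.4, 22.5, -0.3] max 22.5 0.3
```

Emit:
{"api": "carry_out", "payload": {"moves": [0,-2,18,-0.5,0,-2,24,-0.5,0,-2,24,-0.5,0,-2,24,-0.5,0,-1,22,0,0,-1,14,0,0,0,8,0,0,0,0,0]}}

```text
t: 32.9
tool_pos: [0.513, -0.3238, 0.0442]
tcp_rot: [3.116, 0.218, 0.071]
force: [-0.2, 0.3, -0.6]
gripper_width: 0.0909
```

```bash
python3 p.py 510.5 -318 4 8.4 4
python3 - <<'E'
from h import *
c=cam("wrist")
P=disc(.5105,-.318,np.radians(188.4),.027)
for z in(0,.014):cv2.polylines(c["img"],[topx(c,np.c_[P,np.full(len(P),z)]).round().astype(int)],True,(255,0,255),1)
cv2.imwrite("pics/w9.png",cv2.resize(c["img"][150:350,200:450],None,fx=3,fy=3))
E
```

```text
now [ 513.  -323.8   44.2] yaw 8.0 tilt 2.8 tiltxy [ 2.67 -0.83] w 90.9 F [-0.2  0.3 -0.6] t 32.9 j6 0.8
[-0.4, -1.5, 10.1, -0.1, -0.4, -1.5, 10.1, -0.1, -0.4, -1.5, 10.1, -0.1, -0.4, -1.5, 10.1, -0.1] max 10.2 0.1
```

View pics/w9.png

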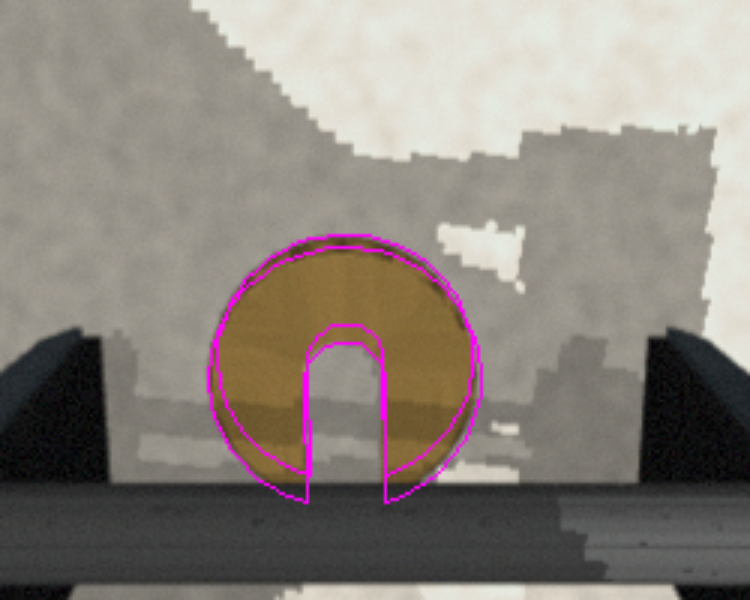

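Emit:
{"api": "carry_out", "payload": {"moves": [-1,-2,6,0,-1,-2,9,0,-1,-2,9,0,-0.4,-1,8,0,0,0,5,0,0,0,3,0,0,0,0,0,0,0,0,0]}}

```text
t: 33.75
tool_pos: [0.5118, -0.3185, 0.0034]
tcp_rot: [3.113, 0.217, 0.076]
force: [0.3, -0.5, 0.4]
gripper_width: 0.0906
```

```bash
python3 p.py 510.5 -318 4 8.4 1
```

```text
now [ 511.8 -318.5    3.4] yaw 8.0 tilt 3.0 tiltxy [ 2.84 -0.95] w 90.6 F [ 0.3 -0.5  0.4] t 33.75 j6 0.81
[-1.2, -0.7, -0.6, -0.4] max 1.5 0.4
```

Emit:
{"api": "carry_out", "payload": {"moves": [-1.2,-0.5,-0.5,0,0,0,0,0,0,0,0,0,0,0,0,0,0,0,0,0,0,0,0,0,0,0,0,0,0,0,0,0]}}

```text
t: 34.55
tool_pos: [0.511, -0.3186, 0.0049]
tcp_rot: [3.112, 0.217, 0.078]
force: [0.3, 0.9, -0.2]
gripper_width: 0.0913
```

Emit:
{"api": "carry_out", "payload": {"moves": [0,0,0,0,0,0,0,0,0,0,0,0,0,0,0,0,0,0,0,0,0,0,0,0,0,0,0,0,0,0,0,0], "grip": 44}}

```text
t: 35.35
tool_pos: [0.511, -0.3186, 0.0048]
tcp_rot: [3.112, 0.217, 0.077]
force: [0.2, 1.1, -0.2]
gripper_width: 0.0532
```

Emit:
{"api": "carry_out", "payload": {"moves": [0,0,-20,0,0,0,-30,0,0,0,-32,0,0,0,-32,0,0,0,-32,0,0,0,-32,0,0,0,-15,0,0,0,0,0]}}

```text
t: 36.15
tool_pos: [0.4985, -0.3136, 0.2016]
tcp_rot: [3.116, 0.218, 0.069]
force: [-1.0, 0.1, -2.7]
gripper_width: 0.0537
```

```bash
python3 p.py 640 90 195 8.4 10
```

```text
now [ 498.5 -313.6  201.6] yaw 8.0 tilt 2.71 tiltxy [ 2.59 -0.79] w 53.7 F [-1.   0.1 -2.7] t 36.15 j6 0.81
[19.6, -38.0, 0.7, -0.0, 19.7, -38.0, 0.7, -0.0, 19.7, -38.0, 0.7, -0.0, 19.7, -38.0, 0.7, -0.0, 19.7, -37.9, 0.7, -0.0, 19.8, -37.9, 0.7, -0.0, 19.8, -37.9, 0.7, -0.0, 19.8, -37.9, 0.7, -0.0, 19.8, -37.9, 0.7, -0.0, 19.9, -37.9, 0.7, -0.0] max 42.8 0.0
```

Emit:
{"api": "carry_out", "payload": {"moves": [15,-28,0,0,20,-38,0,0,20,-38,0,0,20,-38,0,0,20,-38,0,0,20,-38,0,0,20,-38,0,0,20,-38,0,0]}}

```text
t: 36.95
tool_pos: [0.609, 0.0075, 0.1877]
tcp_rot: [3.121, 0.207, 0.047]
force: [0.4, -1.0, -3.3]
gripper_width: 0.0537
```

```bash
python3 p.py 654 127.5 195 8.4 5
```

```text
now [609.    7.5 187.7] yaw 7.6 tilt 1.9 tiltxy [ 1.78 -0.65] w 53.7 F [ 0.4 -1.  -3.3] t 36.95 j6 1.43
[12.1, -22.6, -1.5, -0.2, 12.2, -22.6, -1.5, -0.2, 12.2, -22.5, -1.5, -0.2, 12.3, -22.5, -1.5, -0.2, 12.4, -22.5, -1.5, -0.2] max 25.7 0.2
```

Emit:
{"api": "carry_out", "payload": {"moves": [13,-24,-1,-0.2,13,-24,-1,-0.2,13,-24,-1,-0.2,10,-18,0,-0.2,6,-11,0,0,2,-4,0,0,0,0,0,0,0,0,0,0]}}

```text
t: 37.75
tool_pos: [0.6469, 0.1283, 0.1751]
tcp_rot: [3.119, 0.238, 0.021]
force: [0.0, 0.6, -3.4]
gripper_width: 0.0539
```

```bash
python3 p.py 654 127.5 165 8.4 3
```

```text
now [646.9 128.3 175.1] yaw 8.7 tilt 1.1 tiltxy [ 0.82 -0.74] w 53.9 F [ 0.   0.6 -3.4] t 37.75 j6 1.6
[2.3, 0.6, 3.4, 0.1, 2.3, 0.6, 3.4, 0.1, 2.3, 0.6, 3.4, 0.1] max 4.1 0.1
```

Emit:
{"api": "carry_out", "payload": {"moves": [2,0.5,0,0.1,2.5,0.6,2,0.1,2,0,4,0,0,0,4,0,0,0,2,0,0,0,0,0,0,0,0,0,0,0,0,0]}}

```text
t: 38.55
tool_pos: [0.6539, 0.1253, 0.162]
tcp_rot: [3.119, 0.227, 0.021]
force: [0.2, -0.4, -2.0]
gripper_width: 0.0534
```

```bash
python3 p.py 654 127.5 119 8.4 1
python3 - <<'E'
from h import *
c=cam("wrist");s=r.sense();T=R.from_rotvec(s["tcp_rot"]).as_matrix()
q=disc(0,0,np.pi,.027)
w=lambda z:topx(c,(np.c_[q,np.full(len(q),z)]@T.T)+s["tool_pos"])
a=w(.0048);print("slot edge px",a[[0,79,95]].round(1).tolist());print("rod",topx(c,[[.654,.1275,.152]]).round(1))
cv2.polylines(c["img"],[a.round().astype(int)],True,(255,0,255),1)
cv2.imwrite("pics/w10.png",cv2.resize(c["img"][200:360,220:430],None,fx=3,fy=3))
t=cam("top")
for P,rad,yaw,z in((.5943,-.1165,)+(0,)*0,0,0,0),:pass
cv2.imwrite("pics/t1.png",np.hstack([crop(t,260,105,50,4),crop(t,400,145,50,4)]))
E
```

```text
now [653.9 125.3 162. ] yaw 8.3 tilt 1.1 tiltxy [ 0.81 -0.75] w 53.4 F [ 0.2 -0.4 -2. ] t 38.55 j6 1.6
[0.4, -2.1, 43.0, -0.1] max 43.1 0.1
slot edge px [[311.3, 332.5], [340.8, 332.5], [325.3, 273.8]]
rod [[321.8 283.9]]
```

View pics/w10.png

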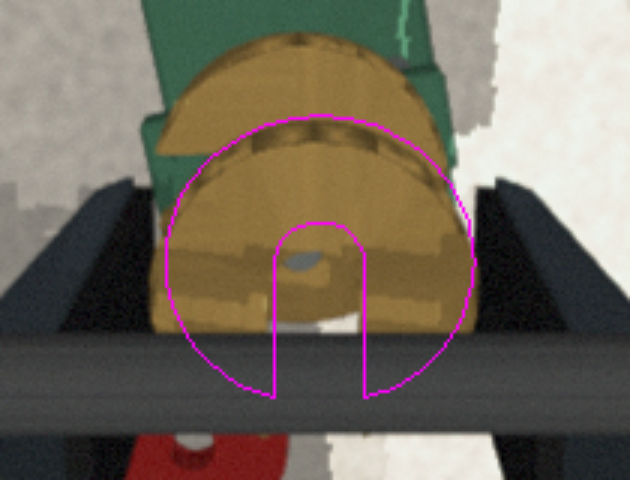

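Emit:
{"api": "carry_out", "payload": {"moves": [-0.2,-1.5,0,0,0,-1.5,0,0,0,0,5,0,0,0,10,0,0,0,10,0,0,0,9,0,0,0,5,0,0,0,0,0]}}

```text
t: 39.45
tool_pos: [0.654, 0.1281, 0.1194]
tcp_rot: [3.119, 0.228, 0.021]
force: [-1.3, -0.9, 3.1]
gripper_width: 0.0535
```

```bash
python3 p.py 654 127.8 119 8.4 1
```

```text
now [654.  128.1 119.4] yaw 8.4 tilt 1.12 tiltxy [ 0.84 -0.75] w 53.5 F [-1.3 -0.9  3.1] t 39.45 j6 1.6
[-0.0, 0.3, 0.4, -0.0] max 0.5 0.0
```

Emit:
{"api": "carry_out", "payload": {"moves": [0,0,0.3,0,0,0,0,0,0,0,0,0,0,0,0,0,0,0,0,0,0,0,0,0,0,0,-15,0,0,0,-25,0], "grip": 91}}

```text
t: 40.25
tool_pos: [0.6523, 0.1285, 0.1593]
tcp_rot: [3.119, 0.227, 0.016]
force: [-0.8, -0.4, 0.0]
gripper_width: 0.091
```

```bash
python3 p.py 654 127.5 190 8.4 2 440 -55 190 -28 12
python3 - <<'E'
from h import *
for n in("top","scene"):
    c=cam(n)
    p,s=fitdisc(c,.4335,-.0593,np.radians(151),.022,box=.045);print(n,p[:2].round(4),np.degrees(p[2]).round(1),round(s,3))
E
```

```text
now [652.3 128.5 159.3] yaw 8.3 tilt 1.01 tiltxy [ 0.65 -0.78] w 91.0 F [-0.8 -0.4  0. ] t 40.25 j6 1.6
[0.8, 0.6, -15.4, -0.0, 0.8, 0.6, -15.4, -0.0] max 15.4 0.0
[-19.9, 12.4, -0.0, 3.0, -19.2, 13.5, -0.0, 3.0, -18.4, 14.5, -0.0, 3.0, -17.6, 15.4, -0.0, 3.0, -16.8, 16.3, -0.0, 3.0, -15.9, 17.2, -0.0, 3.0, -15.0, 18.0, -0.0, 3.0, -14.0, 18.8, -0.0, 3.0, -13.0, 19.5, -0.0, 3.0, -11.9, 20.2, -0.0, 3.0, -10.9, 20.8, -0.0, 3.0, -9.7, 21.3, -0.0, 3.0] max 23.4 3.0
top [ 0.433  -0.0589] 151.2 0.894
scene [ 0.4352 -0.06  ] 153.3 0.919
```

Emit:
{"api": "carry_out", "payload": {"moves": [0,0,-18,0,0,0,-14,0,-15,9,0,3,-20,13,0,3,-20,14,0,3,-19,15,0,3,-18,16,0,3,-17,17,0,3]}}

```text
t: 41.15
tool_pos: [0.5438, 0.0434, 0.1999]
tcp_rot: [3.12, -0.278, 0.038]
force: [0.1, -0.4, 0.0]
gripper_width: 0.0911
```

```bash
python3 p.py 436 -58 150 -28 8
```

```text
now [543.8  43.4 199.9] yaw -10.2 tilt 1.5 tiltxy [ 1.34 -0.67] w 91.1 F [ 0.1 -0.4  0. ] t 41.15 j6 1.8
[-11.0, 14.9, 6.2, 2.2, -10.4, 15.3, 6.2, 2.2, -9.8, 15.7, 6.2, 2.2, -9.2, 16.0, 6.2, 2.2, -8.6, 16.4, 6.2, 2.2, -7.9, 16.7, 6.2, 2.2, -7.3, 17.0, 6.2, 2.2, -6.6, 17.3, 6.2, 2.2] max 19.5 2.2
```

Emit:
{"api": "carry_out", "payload": {"moves": [-11,15,6,2.2,-11,16,6,2.2,-10,16,6,2.2,-9,16,6,2.2,-9,16,6,2.2,-8,17,6,2.2,-7,17,6,2.2,-4,9,6,2.2]}}

```text
t: 41.95
tool_pos: [0.4354, -0.0579, 0.151]
tcp_rot: [3.038, -0.781, 0.046]
force: [-0.3, -0.7, 0.3]
gripper_width: 0.091
```

```bash
python3 p.py 434 -59.3 30 -28 7
```

```text
now [435.4 -57.9 151. ] yaw -28.8 tilt 1.7 tiltxy [ 1.56 -0.68] w 91.0 F [-0.3 -0.7  0.3] t 41.95 j6 1.9
[-0.1, 0.3, 17.3, -0.1, -0.1, 0.3, 17.3, -0.1, -0.1, 0.3, 17.3, -0.1, -0.1, 0.3, 17.3, -0.1, -0.1, 0.3, 17.3, -0.1, -0.1, 0.3, 17.3, -0.1, -0.1, 0.3, 17.3, -0.1] max 17.3 0.1
```

Emit:
{"api": "carry_out", "payload": {"moves": [-1,0.5,14,0,-1,0.5,22,0,-1,0.5,24,0,-1,0.5,24,0,-0.6,0.3,22,0,0,0,15,0,0,0,9,0,0,0,0,0]}}

```text
t: 42.75
tool_pos: [0.4329, -0.0617, 0.0156]
tcp_rot: [3.032, -0.803, 0.051]
force: [0.1, 0.9, 0.1]
gripper_width: 0.0911
```

```bash
python3 p.py 434 -59.3 4 -28 1
python3 - <<'E'
from h import *
c=cam("wrist")
lab=cv2.cvtColor(c["img"],cv2.COLOR_BGR2HSV);m=cv2.inRange(lab,(15,110,60),(35,255,255));m[310:]=0
P=disc(.434,-.0593,np.radians(152),.022)
q=np.vstack([topx(c,np.c_[P,np.full(len(P),z)]) for z in(0,.014)])
ys,xs=np.nonzero(m[200:310,230:420]);print("seen x",xs.min()+230,xs.max()+230,"top",ys.min()+200,len(xs),"pred x",q[:,0].min(),q[:,0].max(),"top",q[:,1].min())
h=m[240,230:420];print(np.nonzero(m[250,230:420])[0][[0,-1]]+230, [ (np.percentile(xs,k)+230) for k in(1,99)])
E
```

```text
now [432.9 -61.7  15.6] yaw -29.7 tilt 1.86 tiltxy [ 1.73 -0.7 ] w 91.1 F [0.1 0.9 0.1] t 42.75 j6 1.91
[-0.3, -2.6, 11.6, -1.7] max 11.9 1.7
seen x 279 361 top 245 3571 pred x 278.219739462559 363.42899911141046 top 242.28378438613686
[301 339] [np.float64(280.0), np.float64(359.0)]
```

Emit:
{"api": "carry_out", "payload": {"moves": [-0.3,-1,2,-0.6,-0.2,-1,4,-0.6,0,-0.6,3.5,-0.5,0,0,2,0,0,0,0,0,0,0,0,0,0,0,0,0,0,0,0,0]}}

```text
t: 43.6
tool_pos: [0.4365, -0.0595, 0.0063]
tcp_rot: [3.045, -0.755, 0.059]
force: [0.7, -0.3, 0.4]
gripper_width: 0.0913
```

```bash
python3 p.py 434 -59.3 4 -28 1
```

```text
now [436.5 -59.5   6.3] yaw -27.8 tilt 2.16 tiltxy [ 2.03 -0.76] w 91.3 F [ 0.7 -0.3  0.4] t 43.6 j6 1.89
[-2.3, 1.0, 2.3, 0.2] max 3.4 0.2
```

Emit:
{"api": "carry_out", "payload": {"moves": [-1.2,0.6,1,0,-1.2,0.5,1,0,0,0,0,0,0,0,0,0,0,0,0,0,0,0,0,0,0,0,0,0,0,0,0,0]}}

```text
t: 44.4
tool_pos: [0.4337, -0.0594, 0.0041]
tcp_rot: [3.045, -0.755, 0.059]
force: [-0.6, 0.0, -0.1]
gripper_width: 0.0906
```

```bash
python3 p.py 434 -59.3 4 -28 1
```

```text
now [433.7 -59.4   4.1] yaw -27.9 tilt 2.17 tiltxy [ 2.04 -0.76] w 90.6 F [-0.6  0.  -0.1] t 44.4 j6 1.89
[0.2, -0.2, 0.1, 0.1] max 0.3 0.1
```

Emit:
{"api": "carry_out", "payload": {"moves": [0,0,0,0,0,0,0,0,0,0,0,0,0,0,0,0,0,0,0,0,0,0,0,0,0,0,0,0,0,0,0,0], "grip": 34}}

```text
t: 45.2
tool_pos: [0.4338, -0.0594, 0.0041]
tcp_rot: [3.045, -0.755, 0.059]
force: [-0.0, -0.7, -0.1]
gripper_width: 0.0439
```

Emit:
{"api": "carry_out", "payload": {"moves": [0,0,-20,0,0,0,-30,0,0,0,-32,0,0,0,-32,0,0,0,-32,0,0,0,-32,0,0,0,-20,0,0,0,0,0]}}

```text
t: 46.0
tool_pos: [0.4245, -0.0563, 0.2085]
tcp_rot: [3.045, -0.755, 0.053]
force: [-0.8, -0.5, -2.9]
gripper_width: 0.0436
```

```bash
python3 p.py 640 110 200 98.4 15
```

```text
now [424.5 -56.3 208.5] yaw -27.9 tilt 1.94 tiltxy [ 1.8  -0.71] w 43.6 F [-0.8 -0.5 -2.9] t 46.0 j6 1.88
[7.5, -16.5, 0.6, -8.4, 9.9, -15.2, 0.6, -8.4, 12.0, -13.6, 0.6, -8.4, 13.8, -11.7, 0.6, -8.4, 15.4, -9.6, 0.6, -8.4, 16.7, -7.2, 0.6, -8.4, 17.5, -4.7, 0.6, -8.4, 18.0, -2.1, 0.6, -8.4, 18.1, 0.6, 0.6, -8.4, 17.9, 3.2, 0.6, -8.4, 17.2, 5.8, 0.6, -8.4, 16.2, 8.3, 0.6, -8.4, 14.8, 10.5, 0.6, -8.4, 13.1, 12.6, 0.6, -8.4, 11.1, 14.4, 0.6, -8.4] max 18.2 8.4
```

Emit:
{"api": "carry_out", "payload": {"moves": [7,-16,0,-8.4,10,-15,0,-8.4,12,-14,0,-8.4,14,-12,0,-8.4,16,-10,0,-8.4,17,-7,0,-8.4,18,-5,0,-8.4,18,-2,0,-8.4]}}

```text
t: 46.8
tool_pos: [0.538, 0.0373, 0.2011]
tcp_rot: [2.926, 1.09, 0.025]
force: [-0.6, 1.0, -0.4]
gripper_width: 0.0434
```

```bash
python3 p.py 648 122 195 98.4 8
```

```text
now [538.   37.3 201.1] yaw 40.9 tilt 1.45 tiltxy [ 1.26 -0.71] w 43.4 F [-0.6  1.  -0.4] t 46.8 j6 0.9
[17.3, 1.0, 0.8, -7.2, 17.1, 3.2, 0.8, -7.2, 16.5, 5.3, 0.8, -7.2, 15.7, 7.3, 0.8, -7.2, 14.7, 9.2, 0.8, -7.2, 13.4, 11.0, 0.8, -7.2, 12.0, 12.6, 0.8, -7.2, 10.3, 14.0, 0.8, -7.2] max 17.4 7.2
```

Emit:
{"api": "carry_out", "payload": {"moves": [18,1,0,-7.2,17,3,0,-7.2,17,5,0,-7.2,16,8,0,-7.2,15,10,0,-7.2,13,11,0,-7.2,11,12,0,-7.2,3,5,0,-7]}}

```text
t: 47.6
tool_pos: [0.6384, 0.1199, 0.1866]
tcp_rot: [1.993, 2.41, -0.01]
force: [-0.5, -0.3, -0.2]
gripper_width: 0.0434
```

```bash
python3 p.py 654 127.7 175 98.4 5
```

```text
now [638.4 119.9 186.6] yaw 100.8 tilt 0.89 tiltxy [ 0.38 -0.81] w 43.4 F [-0.5 -0.3 -0.2] t 47.6 j6 -0.02
[0.9, 3.4, 2.3, 0.5, 1.0, 3.3, 2.3, 0.5, 1.0, 3.3, 2.3, 0.5, 1.0, 3.3, 2.3, 0.5, 1.1, 3.3, 2.3, 0.5] max 4.2 0.5
```

Emit:
{"api": "carry_out", "payload": {"moves": [1.5,4,2,0.6,1.5,4,4,0.6,1.5,4,5,0.6,1,3,5,0.5,0,1,4,0,0,0,2,0,0,0,0,0,0,0,0,0]}}

```text
t: 48.4
tool_pos: [0.6521, 0.1276, 0.1573]
tcp_rot: [2.058, 2.359, -0.017]
force: [0.1, -0.0, -1.2]
gripper_width: 0.0434
```

```bash
python3 p.py 654 127.7 132 98.4 1;  python3 - <<'E'
from h import *
c=cam("wrist");print(topx(c,[[.654,.1277,.152]]))
g=c["img"][230:330,280:370].astype(int);sat=g.max(2)-g.min(2)
m=((sat<22)&(g.mean(2)>60)&(g.mean(2)<150)).astype(np.uint8)
n,l,s,ce=cv2.connectedComponentsWithStats(m)
for i in range(1,n):
    if s[i,4]>25:print(s[i]+[280,230,0,0,0],(ce[i]+[280,230]).round(1))
E
```

```text
now [652.1 127.6 157.3] yaw 97.8 tilt 0.87 tiltxy [ 0.04 -0.86] w 43.4 F [ 0.1 -0.  -1.2] t 48.4 j6 0.04
[-0.1, 1.9, 25.3, -0.6] max 25.4 0.6
[[327.82639862 289.3587042 ]]
[321 284  14  10 102] [326.9 288.1]
[345 319  25  11 190] [357.2 325.5]
```

Emit:
{"api": "carry_out", "payload": {"moves": [0.2,1,0,-0.3,0.1,0.9,0,-0.3,0,0,4,0,0,0,7,0,0,0,7,0,0,0,5,0,0,0,1.5,0,0,0,0,0]}}

```text
t: 49.25
tool_pos: [0.6549, 0.128, 0.1322]
tcp_rot: [2.045, 2.37, -0.015]
force: [-3.6, -0.3, 7.1]
gripper_width: 0.0435
```

```bash
python3 p.py 654 127.7 132 98.4 1
```

```text
now [654.9 128.  132.2] yaw 98.4 tilt 0.84 tiltxy [ 0.14 -0.83] w 43.5 F [-3.6 -0.3  7.1] t 49.25 j6 0.03
[-0.2, -0.9, 0.2, 0.0] max 0.9 0.0
```

Emit:
{"api": "carry_out", "payload": {"moves": [0,-0.6,-0.3,0,0,0,0,0,0,0,0,0,0,0,0,0,0,0,0,0,0,0,0,0,0,0,0,0,0,0,0,0]}}

```text
t: 50.05
tool_pos: [0.6546, 0.1279, 0.1326]
tcp_rot: [2.045, 2.37, -0.014]
force: [-0.4, -0.4, 1.6]
gripper_width: 0.0433
```

Emit:
{"api": "carry_out", "payload": {"moves": [0,0,0,0,0,0,0,0,0,0,0,0,0,0,0,0,0,0,0,0,0,0,0,0,0,0,-15,0,0,0,-20,0], "grip": 91}}

```text
t: 50.85
tool_pos: [0.6528, 0.1282, 0.1664]
tcp_rot: [2.046, 2.372, -0.02]
force: [-0.2, 0.7, -0.3]
gripper_width: 0.091
```

Emit:
{"api": "carry_out", "payload": {"moves": [0,0,-30,0,0,0,-30,0,-30,0,-10,0,-40,0,0,0,-40,0,0,0,-40,0,0,0,-40,0,0,0,-20,0,0,0]}}

```text
t: 51.65
tool_pos: [0.6872, -0.0826, 0.2572]
tcp_rot: [2.035, 2.37, -0.007]
force: [-0.5, 0.4, 0.9]
gripper_width: 0.091
```

```bash
python3 - <<'E'
from h import *
s=r.sense();print(s["tool_pos"],s["gripper_width"])
t=cam("top");d=cam("scene")
def ov(c,X,Y,L):
    k=4
    p=topx(c,[[X,Y,.11]])[0];im=crop(c,p[0],p[1],36,k);o=np.array([int(p[0])-36,int(p[1])-36])
    g=im.copy()
    for rad,yaw,z in L:
        q=disc(X,Y,np.radians(yaw),rad);w=topx(c,np.c_[q,np.full(len(q),z)])
        cv2.polylines(g,[((w-o+.5)*k).round().astype(int)],True,(255,0,255),1)
    return np.vstack([im,g])
G=(.654,.1277,[(.032,98.4,.114),(.027,188.4,.128),(.022,278.4,.142)]);B=(.5943,-.1163,[(.032,38.7,.114),(.025,128.8,.128)])
a=[ov(c,*x) for x in(G,B) for c in(t,d)]
a=[cv2.resize(i,(200,400)) if 0 else i[:, :] for i in a]
m=np.hstack(a);cv2.imwrite("pics/final.png",cv2.resize(m,(800,400)) if m.shape[1]>1160 else cv2.resize(m,(800,int(800*m.shape[0]/m.shape[1]))))
E
```

```text
[ 0.68722905 -0.08263342  0.25719381] 0.09102655066161207
```

View pics/final.png

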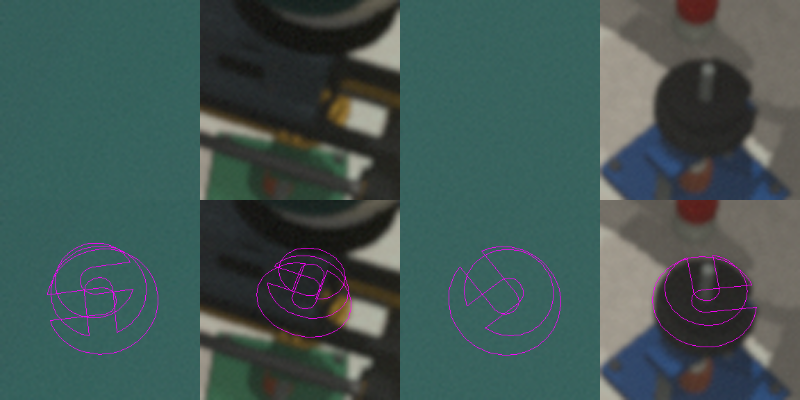

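The blue stack looks right in the scene view, but the arm hides the green one. I'll move it aside and check in numbers, since my picture views are used up.

```bash
python3 p.py 480 -560 260 70 15
```

```text
now [687.3 -82.4 257.1] yaw 98.7 tilt 1.05 tiltxy [ 0.61 -0.86] w 91.5 F [-0.3  0.2  0. ] t 51.75 j6 -0.29
[-29.4, -18.5, -0.2, 1.9, -30.0, -17.5, -0.2, 1.9, -30.6, -16.5, -0.2, 1.9, -31.1, -15.4, -0.2, 1.9, -31.6, -14.4, -0.2, 1.9, -32.1, -13.3, -0.2, 1.9, -32.5, -12.2, -0.2, 1.9, -32.9, -11.2, -0.2, 1.9, -33.2, -10.1, -0.2, 1.9, -33.5, -8.9, -0.2, 1.9, -33.8, -7.8, -0.2, 1.9, -34.1, -6.7, -0.2, 1.9, -34.3, -5.5, -0.2, 1.9, -34.4, -4.4, -0.2, 1.9, -34.6, -3.3, -0.2, 1.9] max 34.7 1.9
```

Emit:
{"api": "carry_out", "payload": {"moves": [-30,-18,0,2,-31,-18,0,2,-31,-17,0,2,-31,-16,0,2,-32,-15,0,2,-32,-14,0,2,-33,-13,0,2,-33,-12,0,2]}}

```text
t: 52.55
tool_pos: [0.5693, -0.339, 0.2666]
tcp_rot: [2.346, 2.058, 0.003]
force: [-0.1, 0.3, -0.2]
gripper_width: 0.0908
```

Emit:
{"api": "carry_out", "payload": {"moves": [-33,-10,0,2,-34,-9,0,2,-34,-8,0,2,-34,-7,0,2,-34,-6,0,2,-34,-5,0,2,-20,-3,0,2,0,0,0,0]}}

```text
t: 53.35
tool_pos: [0.4685, -0.5502, 0.2754]
tcp_rot: [2.585, 1.741, 0.01]
force: [0.2, 0.5, -1.0]
gripper_width: 0.0911
```

```bash
cat > chk.py <<'E'
from h import *
from scipy.optimize import minimize
S=dict(green=((.654,.1277),[(.032,98.4),(.027,188.4),(.022,278.4)]),blue=((.5943,-.1163),[(.032,38.7),(.025,128.8)]))
for n in("top","scene"):
    c=cam(n)
    for k,((X,Y),L) in S.items():
        p=topx(c,[[X,Y,.12]])[0].astype(int);w=40;o=p-w;im=cv2.resize(c["img"][o[1]:o[1]+2*w,o[0]:o[0]+2*w],None,fx=4,fy=4)
        hsv=cv2.cvtColor(im,cv2.COLOR_BGR2HSV)
        m=cv2.inRange(hsv,(12,80,30),(32,255,255)) if k=="green" else cv2.inRange(hsv,(0,0,0),(179,255,62))
        m=(m>0).astype(np.uint8);nn,lb,st,_=cv2.connectedComponentsWithStats(m);m=(lb==1+np.argmax(st[1:,4])).astype(np.uint8)
        def f(v,out=False):
            s=np.zeros_like(m)
            for i,(rad,yaw) in enumerate(L):
                q=disc(X+v[2*i],Y+v[2*i+1],np.radians(yaw),rad)
                for z in np.linspace(0,.014,6):
                    a=(topx(c,np.c_[q,np.full(len(q),.1+.014*i+z)])-o+.5)*4-.5
                    cv2.fillPoly(s,[np.round(a*16).astype(np.int32)],1,shift=4)
            return 1-(s&m).sum()/(s|m).sum()
        z=np.zeros(2*len(L));sx=np.vstack([z]+[.003*e for e in np.eye(len(z))])
        b=minimize(f,z,method="Nelder-Mead",options=dict(initial_simplex=sx,maxfev=400,xatol=1e-4,fatol=1e-4))
        print(n,k,"IoU at plan",round(1-f(z),3),"fit",round(1-b.fun,3),(b.x*1000).round(1))
    # dental model and red look-alikes: nothing but position
    g=cam(n)["img"];prev=cv2.imread(f"pics/{n}0.png");q=topx(c,[[.42,.06,.02]])[0].astype(int)
    D=cv2.absdiff(g,prev)[q[1]-28:q[1]+28,q[0]-28:q[0]+28];print(n,"dental",q,"mean diff",D.mean().round(2),"max",D.max())
E
python3 chk.py; python3 p.py
```

```text
top green IoU at plan 0.917 fit 0.922 [ 0.4 -0.1 -0.3 -0.5  0.1 -0.3]
top blue IoU at plan 0.697 fit 0.704 [-0.9  0.7 -0.8  0.4]
top dental [289 254] mean diff 8.55 max 54
scene green IoU at plan 0.862 fit 0.894 [-0.1  1.7 -0.5  2.1  1.2 -2.1]
scene blue IoU at plan 0.735 fit 0.799 [ 2.3 -3.9  3.3 -4.2]
scene dental [323 215] mean diff 13.71 max 114
now [ 469.9 -547.9  275.1] yaw 68.1 tilt 1.45 tiltxy [ 1.09 -0.95] w 90.9 F [-0.6  0.1  0.3] t 53.55 j6 -0.52
```

```bash
sed -i 's/(179,255,62)/(179,110,75)/' chk.py; python3 chk.py | grep blue
python3 - <<'E'
from h import *
for n in("top","scene"):
    c=cam(n);g=cv2.cvtColor(c["img"],6);a=cv2.cvtColor(cv2.imread(f"pics/{n}0.png"),6);x,y=topx(c,[[.42,.06,.02]])[0].astype(int)
    T=a[y-24:y+22,x-24:x+22];R_=cv2.matchTemplate(g[y-32:y+30,x-32:x+30],T,cv2.TM_CCOEFF_NORMED);v,l=cv2.minMaxLoc(R_)[1::2];print(n,"dental shift px",np.array(l)-8,round(v,3))
    t=topx(c,[[.5943,-.1163,.128]])[0].astype(int);h=cv2.cvtColor(c["img"],cv2.COLOR_BGR2HSV)
    if n=="top":
        for y in range(t[1]-20,t[1]+22,3):print(" ".join("%3d"%v for v in h[y,t[0]-21:t[0]+24:3,2]))
E
```

```text
top blue IoU at plan 0.677 fit 0.739 [-15.    6.1   0.6  -1.2]
scene blue IoU at plan 0.638 fit 0.708 [ 3.6 -4.7  2.8 -3.3]
top dental shift px [0 0] 0.752
144 153 150 147 148 148 149 148 147 146 151 146 149 152 151
149 148 149 147 152 153 153 152 154 150 146 149 154 150 148
149 151 147 148 101  40  45  45  43  87 151 149 146 151 151
152 147 150 152  54  45  43  45  47  44  45 119 152 149 148
115 138 136  79  48  47  47  47  44  45  45  43 122 147 148
 68  40  42  43  47  46  47  42 120  79  48  46  47 152 147
 82  45  43  43  45  44  35  47  88  51  46  47  47  63 147
 53  44  43  47  44  44  99  51  55  39  45  48  44  43 149
 35  46  39  40  42  60  61  51  42  47  46  46  47  43 156
 35  46  37  43  44  46  49  51  45  47  46  45  47  39 150
 47  42  41  48  46  49  43  45  45  46  47  46  43  51 148
 59  40  45  48  47  39  48  48  47  47  43  40  48 102 151
 76  40  41  45  44  39  32  35  39  36  41  43  75 112 149
 75  76  36  41  47  42  41  41  43  42  47  40 116 143 151
scene dental shift px [0 0] 0.535
```

```bash
sed -i 's/cv2.inRange(hsv,(0,0,0),(179,110,75))/255*((hsv[...,2]<85)\&(im[...,0].astype(int)-im[...,2]<14))/' chk.py; python3 chk.py | grep blue
python3 - <<'E'
from h import *
c=cam("top");d=cam("scene")
# dental edges, lighting-independent comparison
for n,g in(("top",c),("scene",d)):
    x,y=topx(g,[[.42,.06,.02]])[0].astype(int)
    print(n,[cv2.inRange(cv2.cvtColor(i,cv2.COLOR_BGR2HSV),(0,0,0),(179,45,255))[y-25:y+25,x-25:x+25].mean().round(1) for i in(g["img"],cv2.imread(f"pics/{n}0.png"))],[i[y-25:y+25,x-25:x+25].mean().round(1) for i in(g["img"],cv2.imread(f"pics/{n}0.png"))])
    E=[cv2.Canny(i,60,140)[y-25:y+25,x-25:x+25] for i in(g["img"],cv2.imread(f"pics/{n}0.png"))]
    print("edge shift",cv2.phaseCorrelate(*[cv2.GaussianBlur(e.astype(np.float32),(0,0),1.5) for e in E]))
E
```

```text
top blue IoU at plan 0.826 fit 0.832 [-0.4  0.2 -1.7 -0.1]
scene blue IoU at plan 0.797 fit 0.824 [ 2.3 -2.   2.8 -2.8]
top [np.float64(222.1), np.float64(221.3)] [np.float64(130.6), np.float64(132.8)]
edge shift ((-0.03180125640324505, 0.3432262289939274), 0.7922330617904663)
scene [np.float64(224.5), np.float64(225.1)] [np.float64(122.4), np.float64(134.5)]
edge shift ((-0.004603813842972926, 0.05427901032329174), 0.8505875570297241)
```

```bash
python3 -c "
from rig import r;print(r.job_done())"
```

```text
the job is handed in; nothing more can be done
None
```

I loaded both presses and handed the job in at about 54 s of the 128 s allowed. No verdict came back. The green press carries the large, medium and small brass weights, and the blue press the large and small black ones. Each weight was set a quarter turn to the one below (to within about 1° by the arm's readings), with the rod in its slot.

**What the last checks showed**
- **Green stack:** the top-camera fit puts all three weights within about 0.6 mm of plan. The scene-camera fit disagreed by up to 2.4 mm.
- **Blue stack:** the top-camera fit is within 1.7 mm. The scene-camera fit disagreed by up to about 4 mm. The dark outlines matched poorly in both cameras (0.80–0.83 overlap), so shadow is the likely cause. In the last picture I viewed, the black weights were stacked level around the rod.
- **Dental model:** edge comparison with the first pictures shows shifts of 0.34 and 0.05 pixels, so it did not visibly move.

**What fell short**
- I used all 16 picture views, and the arm hid the green press in the last one. I never saw the finished green stack; its final state rests on the fits. The fits also held the slot angles fixed, so those rest on the gripper angle at release.
- The tool drifted up to 3° off vertical during the inward moves and was about 1° off when the brass weights were set down. The wrist-force readings I saw at the end of each move stayed below 11 N.

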